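Set the drilling jig and nest the angle offcuts on its saddle

TASK

Get the jig ready for drilling the aluminium angle offcuts as one stack: take the black cover off the saddle and set it aside on the shelf, and with the saddle bare turn the knob until the guide's pointer stands level with the marker's blade and let go. Then nest all the offcuts on the saddle bend on bend, the widest legs at the bottom up to the narrowest, and the cover on top of them, each fully seated, square to the saddle and centred along it. Leave the wrench, charger, bumper and fuse box alone, and the pointer on the mark.

Things in the scene. Friction and masses are not known exactly. Their poses are not given: they have to be found in the camera images.
- jig: Fixed drilling jig: flat grey base plate 190 (x) x 300 (y) x 20 mm on the shelf, may stand turned. Origin: centre of its underside. In its frame the steel saddle is at +y, the knob at -y, the scale rail along the edge at -x
- saddle_top (a point): Middle of the top edge of the saddle: a dark steel roof-like ridge, two faces at 45 degrees, 40 mm long along y, reaching 42 mm down to the base plate. Same axes as the jig: y along the ridge, z up; 62 mm above the shelf
- knob (a joint): Angle of the black knob in rad, 0 to 6.28, growing clockwise seen from above. Each rad moves the guide and its pointer 9 mm towards the jig's +y; turning back moves it back. It stays where it is left; turning takes about 0.06 N m
- knob_grip (a point): On the knob's vertical axis at gripping height, 57 mm above the shelf. The grip is an upright bar 14 mm thick, 42 mm long, 32 mm high, top 7 mm above this point, on a 44 mm disc whose top is 23 mm below it. In the jig at x 30, y -90 mm. The bar lies along this point's x axis, which turns with the knob (the jig's x when it reads 0)
- pointer_tip (a point): Outer tip of the small black pointer on the aluminium drill guide, which slides along the scale rail on the jig's y axis, driven by the knob; about 39 mm above the shelf. Same axes as the jig
- mark_tip (a point): Inner tip of the thin steel blade on the marker, a small black clip fixed beside the scale rail, facing the pointer; about 39 mm above the shelf. Same axes as the jig. The pointer is on the mark when both tips have the same y in the jig's frame
- angle_a: Aluminium 90 degree angle offcut, the widest: legs 58 mm wide outside, 8 mm thick, 44 mm long, 103 g. Origin: mid-length on the bend's outer edge; y along the bend, z up when it stands roof-like on its leg ends, as at the start (origin then 47 mm up, 82 mm wide in x). Bend's inner edge 11.3 mm below the outer: each nested layer adds 11.3 mm. Grip the ends near the bend. May be absent
- angle_b: Aluminium 90 degree angle offcut, the second widest: legs 51 mm wide outside, 8 mm thick, 48 mm long, 97 g. Origin: mid-length on the bend's outer edge; y along the bend, z up when it stands roof-like on its leg ends, as at the start (origin then 42 mm up, 72 mm wide in x). Bend's inner edge 11.3 mm below the outer: each nested layer adds 11.3 mm. Grip the ends near the bend. May be absent
- angle_c: Aluminium 90 degree angle offcut, the middle-sized: legs 44 mm wide outside, 8 mm thick, 52 mm long, 90 g. Origin: mid-length on the bend's outer edge; y along the bend, z up when it stands roof-like on its leg ends, as at the start (origin then 37 mm up, 62 mm wide in x). Bend's inner edge 11.3 mm below the outer: each nested layer adds 11.3 mm. Grip the ends near the bend. May be absent
- angle_d: Aluminium 90 degree angle offcut, the second narrowest: legs 37 mm wide outside, 8 mm thick, 56 mm long, 80 g. Origin: mid-length on the bend's outer edge; y along the bend, z up when it stands roof-like on its leg ends, as at the start (origin then 32 mm up, 52 mm wide in x). Bend's inner edge 11.3 mm below the outer: each nested layer adds 11.3 mm. Grip the ends near the bend. May be absent
- angle_e: Aluminium 90 degree angle offcut, the narrowest: legs 30 mm wide outside, 8 mm thick, 60 mm long, 67 g. Origin: mid-length on the bend's outer edge; y along the bend, z up when it stands roof-like on its leg ends, as at the start (origin then 27 mm up, 42 mm wide in x). Bend's inner edge 11.3 mm below the outer: each nested layer adds 11.3 mm. Grip the ends near the bend. May be absent
- wrench: Chrome wrench 180 mm long, lying; bystander. Origin: centre of underside
- charger: Matte black compact charger 65 x 100 x 42 mm; bystander. Origin: centre of underside
- bumper: Blue silicone bumper block 60 x 90 x 35 mm; bystander. Origin: centre of underside
- fuse_box: Closed green flip-top fuse box 70 x 110 x 39 mm; bystander. Origin: centre of underside
- cover: Black plastic saddle cover, a 90 degree angle: legs 40 mm wide outside, 8 mm thick, 64 mm long, 60 g. At the start it sits astride the saddle. Origin: mid-length on the bend's outer edge; y along the bend, z up when it stands roof-like (origin then 34 mm up if it stands on the shelf, 57 mm wide in x). Bend's inner edge 11.3 mm below the outer. Grip the ends near the bend
Not all that is in view belongs to the job. What is shaped like the cover but red is not meant.

How it is judged:
By the outcome, as a careful person would: the job done as asked, in the order asked, and still so for the second after the job is handed in, with the robot touching nothing.
Of angle_a, angle_b, angle_c, angle_d, angle_e only 3 to 5 are there at a start; the rules pass over those that are not, and their reading is None.
At some moment in a run one of angle_a, angle_b, angle_c, angle_d, angle_e may be knocked a few centimetres aside while the robot is not near it.
Once in a run the grip may slacken for a moment while it holds something.
It also fails if it takes over 210 s, if anything falls off the work surface, if the arm or the gripper's body presses on something with over 40 N, if the wrist force passes 120 N, or if a joint passes its speed limit or range.

ROBOT

A 6-joint arm with a two-finger parallel gripper is mounted at the origin on the work surface. World frame = base frame: x ahead of the robot, y to its left, z up, the work surface at z = 0. Lengths are in m, angles in degrees, forces in N, time in s.
With the tool pointing down it reaches from about 0.375 to 0.9 m from the base axis. Payload 3.1 kg.
Tool frame: the origin (TCP) lies at the very end of the fingers, on their centre line; the grasp point (between the pads) lies 19 mm behind it; x points along the fingers, z is the direction in which the jaws open and shut, and the axes are right-handed (so a half turn about x gives the same grasp; the last joint's range is limited). The gripper opens to 87 mm and grips with 3 to 60 N. Pads are 19 mm wide; open, the fingers measure 117 mm over their backs; the gripper's body (75 mm by 190 mm) begins 51 mm behind the grasp point.
Start: joints at [-80.758, 30.224, 82.088, -0, 67.689, -10.227], TCP at [0.208, -0.589, 0.223] pointing down, gripper open.
Joint ranges: [-176.69, 176.69], [-43.24, 126.21], [12.49, 139.97], [-82, 262], [0, 151.66], [-163.58, 163.58]. Speed limits (degrees/s): [159.86, 159.86, 180, 180, 180, 180].

INTERFACE

Orientations are given as a 3x3 rotation matrix whose columns are the frame's x, y, z axes.
In Python, from rig import bot gives the robot as it stands.
- The arm moves only by the tool send_rows, never from a script. Its arguments are lists of equal length, an entry for each row: "fingers": the opening, from 0 (shut) to 1 (fully open); "dp": the shift along the world's x, y, z in mm, a list of three; "turn": the turn, a rotation vector about the world's x, y, z in rad, a list of three. In form: {"fingers": [fingers, ...], "dp": [[tx, ty, tz], ...], "turn": [[rx, ry, rz], ...]}. A call has 1 to 10 rows; each row is the pose to reach, as a shift and turn from the pose measured when the call began; what a row does not reach only later rows make up. A row lasts 1/12 s, in which the tool goes at most 41.7 mm and 7.16 degrees, less where a joint would pass 70% of its speed; a pose out of reach is approached as far as the arm can. A call with a gripper value outside its range is refused whole. The fingers move at their own pace and stop on an object; the grip force is fixed at half the most. Time passes only in rows, so rows that repeat a pose let the fingers close. It gives the time, the measured TCP pose, the force and the opening at its end, in the units of the state.
- bot.read_state(): the state, without advancing time (a new reading comes with each control period).
- bot.capture(name): name is "scene" or "top" or "wrist"; returns a dict with "img" (400x640x3 uint8, blue, green, red), "z_map" (400x640 float32, m along the optical axis (not along the pixel's ray), 0 where there is no reading), "mtx" (3x3 intrinsics, pixels), "origin" and "orientation" of the camera in the world; the wrist camera has in their place "hand_eye" (4x4, takes a point from camera to tool coordinates, whose origin is the TCP and whose axes are the tool frame's). Camera axes: x right, y up, looking along -z (the intrinsics and any distortion apply to the point x, -y, -z); pixel columns grow to the right and rows downward; lengths in m; the calibration is good to about 2 mm. A picture is of the moment at which its call begins: read the wrist's pose just before it.
- bot.hand_in(): hands the job in, once; it reports no verdict.
The state is a dict: "time_s": time; "joint_positions": joint angles; "qvel": joint speeds; "tau": joint torques, N m; "position": TCP position; "tcp_rot": TCP orientation; "force": force on the tool from outside, world axes, zero at the start; "moment": the same for the moment, N m; "opening": opening from 0.0 (shut) to 1.0 (fully open).
Only numpy, scipy, OpenCV 4.12 (cv2) and the standard library are available. Lean on these libraries where they do the work, as an engineer would, in place of code of your own. Each camera call takes 0.05 s, during which the arm holds its last target.

## Working session

There is one attempt and no reset: what is moved stays moved. The work goes in short steps, Python scripts to look and compute and a tool call to move; the robot and the scene stay as the last step left them, time stands still between calls to the robot, and variables do not carry over. Pictures are saved under pics/ and viewed, and the job is handed in when it is done.

Besides the shell and the picture viewer there is one more tool, called after "Request:" as name(argument=value, ...) on one line, values as JSON. send_rows: Moves the arm, as the interface text tells. Its arguments: {"type":"object","properties":{"fingers":{"type":"array","items":{"type":"number"}},"dp":{"type":"array","items":{"type":"array","items":{"type":"number"}}},"turn":{"type":"array","items":{"type":"array","items":{"type":"number"}}}},"required":["fingers","dp","turn"]}

```bash
mkdir -p pics; ls; cat > h.py <<'E'
import numpy as np, cv2, json
from rig import bot
def cap(n):
    st=bot.read_state(); c=bot.capture(n)
    if 'origin' in c: 
        R=np.array(c['orientation']);o=np.array(c['origin'])
    else:
        H=np.array(c['hand_eye']);Rt=np.array(st['tcp_rot']);o=Rt@H[:3,3]+np.array(st['position']);R=Rt@H[:3,:3]
    c['R']=R;c['o']=o;return c
def ray(c,u,v):
    K=np.array(c['mtx']);d=np.array([(u-K[0,2])/K[0,0],-(v-K[1,2])/K[1,1],-1.0]);return c['R']@d
def plane(c,u,v,z):
    d=ray(c,u,v);return c['o']+d*((z-c['o'][2])/d[2])
def proj(c,p):
    K=np.array(c['mtx']);q=c['R'].T@(np.array(p)-c['o']);return np.array([K[0,0]*q[0]/-q[2]+K[0,2],K[1,1]*-q[1]/-q[2]+K[1,2]])
def cloud(c):
    z=c['z_map'];K=np.array(c['mtx']);v,u=np.mgrid[:z.shape[0],:z.shape[1]]
    d=np.stack([(u-K[0,2])/K[0,0]*z,-(v-K[1,2])/K[1,1]*z,-z],-1)
    P=d@c['R'].T+c['o'];P[z<=0]=np.nan;return P
E
python3 - <<'E'
from h import *
for n in ['scene','top','wrist']:
    c=cap(n);cv2.imwrite(f'pics/{n}0.png',c['img']);print(n,c['o'],c['R'].round(3).tolist(),c['mtx'],[k for k in c]); print((c['z_map']>0).mean())
    np.save(f'/tmp/{n}0.npy',c,allow_pickle=True)
s=bot.read_state();print(s)
E
```

```text
pics
scene [1.33344168 0.55110866 0.6876243 ] [[-0.543, -0.461, 0.702], [0.839, -0.305, 0.45], [0.007, 0.833, 0.553]] [[412.27691193   0.         314.49671472]
 [  0.         412.27691193 198.94108745]
 [  0.           0.           1.        ]] ['img', 'z_map', 'mtx', 'origin', 'orientation', 'R', 'o']
0.99601171875
top [0.43830854 0.04559306 1.38093469] [[0.03, 0.996, -0.085], [-1.0, 0.03, 0.006], [0.008, 0.084, 0.996]] [[414.58111024   0.         320.06115792]
 [  0.         414.58111024 199.90321026]
 [  0.           0.           1.        ]] ['img', 'z_map', 'mtx', 'origin', 'orientation', 'R', 'o']
0.99600390625
wrist [ 0.27402295 -0.56587078  0.38352386] [[0.334, 0.91, 0.246], [-0.943, 0.323, 0.085], [-0.002, -0.26, 0.966]] [[336.11396069   0.         320.18740105]
 [  0.         336.11396069 198.09895726]
 [  0.           0.           1.        ]] ['img', 'z_map', 'mtx', 'hand_eye', 'R', 'o']
0.996234375
{'time_s': 0.15, 'joint_positions': array([-8.07585907e+01,  3.02653549e+01,  8.21403694e+01,  1.55050754e-04,
        6.76880447e+01, -1.02279873e+01]), 'qvel': array([-0.01176968, -0.23859856, -0.26361985,  0.09084614,  0.02414287,
        0.0154669 ]), 'tau': array([ 7.09874130e-04, -4.40431130e+01, -1.76842028e+01,  6.33608457e-02,
        5.52656525e-02, -1.08049894e-04]), 'position': array([ 0.20824449, -0.58869242,  0.22180648]), 'tcp_rot': array([[-2.60354113e-04,  9.42820034e-01,  3.33302138e-01],
       [ 1.61573559e-03,  3.33302111e-01, -9.42818695e-01],
       [-9.99998661e-01,  2.93061403e-04, -1.61012446e-03]]), 'force': array([ 0.25054263, -0.15466129,  0.55838892]), 'moment': array([-0.01054595,  0.03991388,  0.02393195]), 'opening': 1.0024683141575768}
```

View pics/scene0.png

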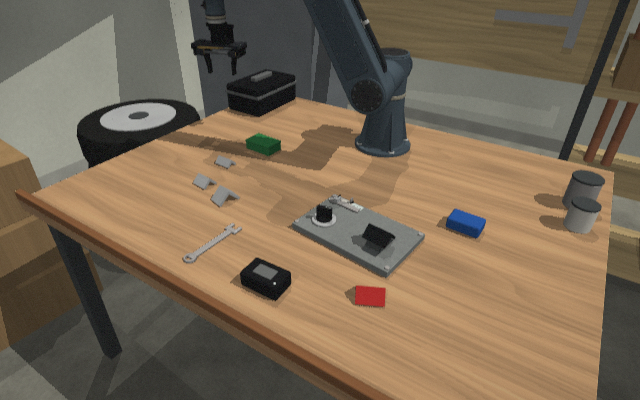

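View pics/top0.png

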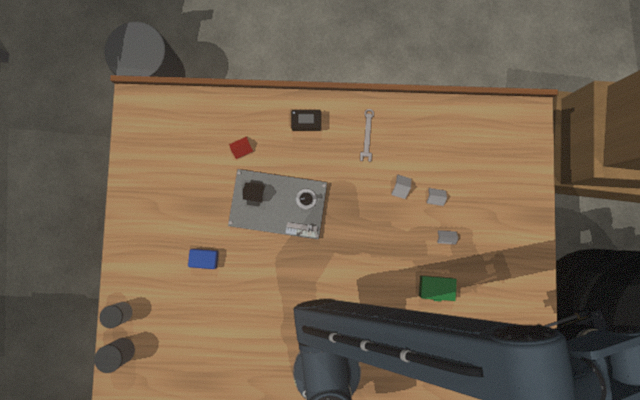

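View pics/wrist0.png

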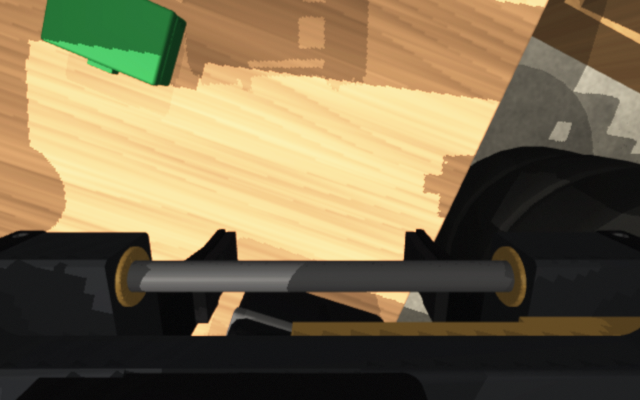

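```bash
python3 - <<'E'
from h import *
c=np.load('/tmp/top0.npy',allow_pickle=True).item()
s=np.load('/tmp/scene0.npy',allow_pickle=True).item()
cv2.imwrite('pics/t_crop.png',cv2.resize(c['img'][90:310,180:480],None,fx=2.6,fy=2.6,interpolation=cv2.INTER_CUBIC))
cv2.imwrite('pics/s_crop.png',cv2.resize(s['img'][130:310,180:440],None,fx=3,fy=3,interpolation=cv2.INTER_CUBIC))
P=cloud(c);Q=cloud(s)
for nm,u,v in [('a1',402,187),('a2',437,196),('a3',448,238),('knob',306,199),('cover',254,193),('red',240,148),('wrench',367,137),('charger',306,120),('blue',203,258),('green',438,288),('c1',238,171),('c2',326,182),('c3',320,238),('c4',230,225)]:
    print(nm,P[v,u].round(3))
for nm,u,v in [('a1',225,197),('a2',204,182),('a3',224,162),('knob',324,213),('cover',379,236),('red',370,296)]:
    print(nm,Q[v,u].round(3))
E
```

```text
a1 [ 0.603 -0.228  0.039]
a2 [ 0.578 -0.346  0.028]
a3 [ 0.442 -0.384  0.023]
knob [0.552 0.083 0.065]
cover [0.565 0.248 0.071]
red [0.716 0.306 0.033]
wrench [ 0.771 -0.113  0.014]
charger [0.814 0.092 0.044]
blue [0.354 0.407 0.039]
green [ 0.281 -0.347  0.041]
c1 [0.64  0.31  0.028]
c2 [0.613 0.02  0.026]
c3 [0.429 0.034 0.001]
c4 [0.463 0.329 0.025]
a1 [ 0.624 -0.215  0.022]
a2 [ 0.593 -0.333  0.018]
a3 [ 0.459 -0.375  0.016]
knob [0.561 0.087 0.046]
cover [0.586 0.259 0.059]
red [0.736 0.314 0.017]
```

View pics/t_crop.png

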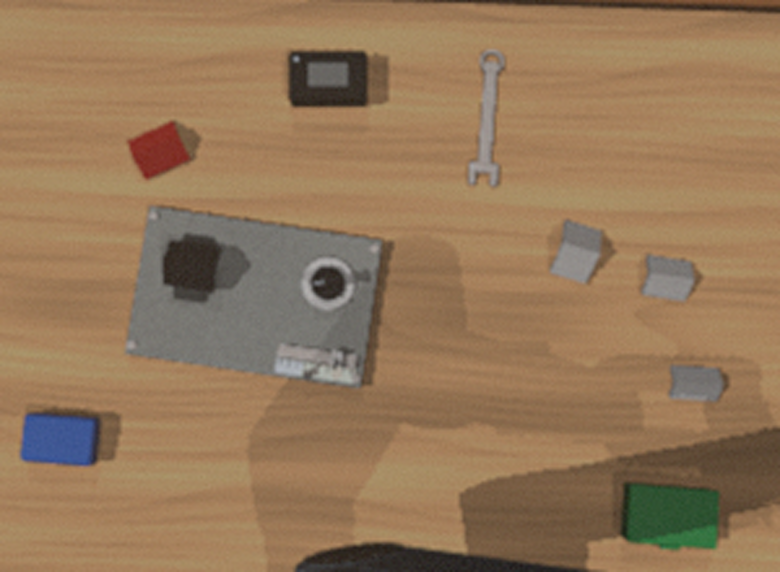

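View pics/s_crop.png

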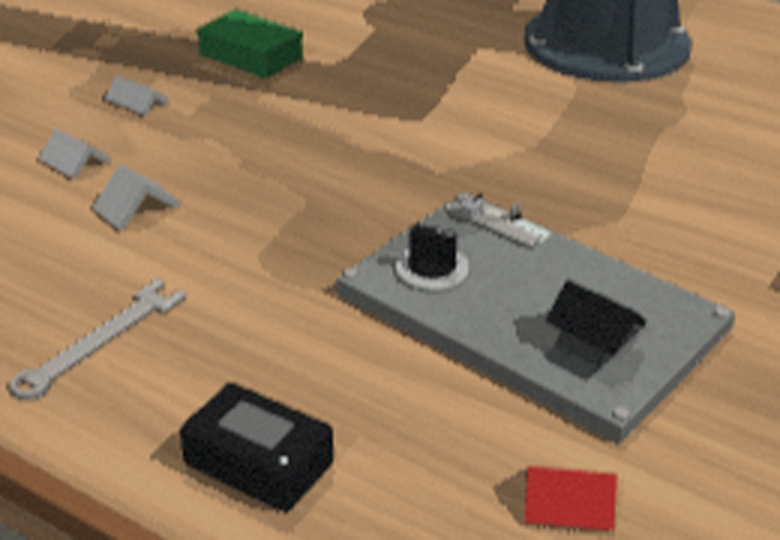

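Request:
send_rows(fingers=[1, 1, 1, 1, 1, 1, 1, 1, 1, 1], dp=[[27, 25, 5], [54, 50, 10], [81, 75, 15], [108, 100, 20], [135, 125, 25], [162, 150, 30], [189, 175, 30], [216, 200, 30], [243, 225, 30], [260, 245, 30]], turn=[[0, 0, -0.05], [0, 0, -0.1], [0, 0, -0.15], [0, 0, -0.2], [0, 0, -0.25], [0, 0, -0.3], [0, 0, -0.35], [0, 0, -0.4], [0, 0, -0.43], [0, 0, -0.43]])

```text
time_s: 0.98
position: [0.4703, -0.3414, 0.2517]
tcp_rot: [[0.001, 0.996, -0.09], [0.002, -0.09, -0.996], [-1.0, 0.001, -0.002]]
force: [-0.5, 0.5, -0.1]
opening: 1.0
```

```bash
python3 - <<'E'
from h import *
c=cap('wrist');cv2.imwrite('pics/w1.png',c['img']);np.save('/tmp/w1.npy',c,allow_pickle=True)
t=cap('top');cv2.imwrite('pics/t1.png',t['img'])
s=bot.read_state();print(s['time_s'],s['position'],s['joint_positions'].round(1),c['o'])
E
```

```text
1.0833 [ 0.47040395 -0.33991612  0.25149277] [-47.   25.   86.7   0.2  68.5  47.8] [ 0.53962763 -0.34864006  0.41357277]
```

View pics/w1.png

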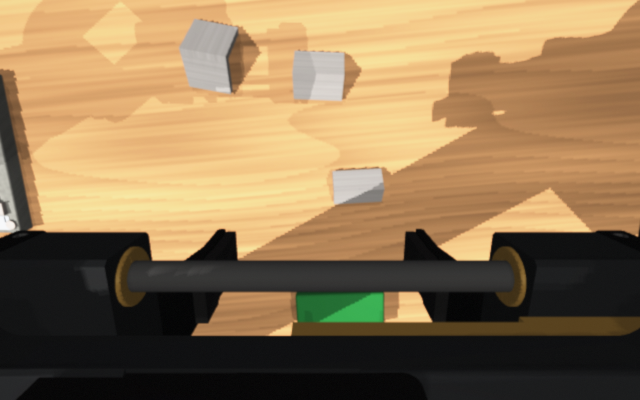

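View pics/t1.png

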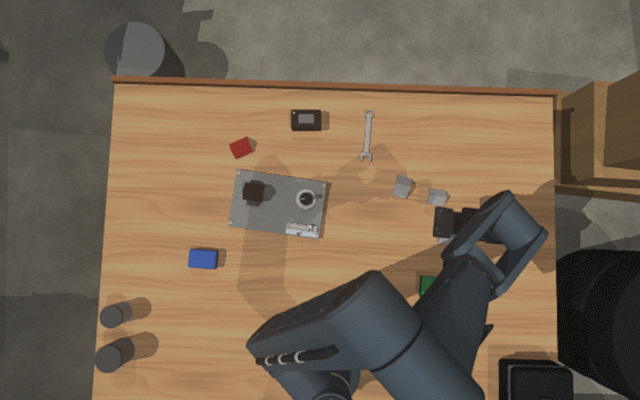

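Request:
send_rows(fingers=[1, 1, 1, 1, 1, 1, 1, 1, 1, 1], dp=[[5, 40, 0], [5, 80, 0], [5, 120, 0], [5, 160, 0], [5, 200, 0], [5, 240, 0], [5, 280, 0], [5, 320, 0], [5, 360, 0], [5, 400, 0]], turn=[[0, 0, 0], [0, 0, 0], [0, 0, 0], [0, 0, 0], [0, 0, 0], [0, 0, 0], [0, 0, 0], [0, 0, 0], [0, 0, 0], [0, 0, 0]])

```text
time_s: 1.92
position: [0.475, 0.0609, 0.2515]
tcp_rot: [[0.001, 0.996, -0.086], [0.003, -0.086, -0.996], [-1.0, 0.0, -0.003]]
force: [-0.3, -0.8, 0.5]
opening: 1.003
```

Request:
send_rows(fingers=[1, 1, 1, 1], dp=[[-10, 40, 0], [-20, 80, 0], [-20, 90, 0], [-20, 90, 0]], turn=[[0, 0, 0], [0, 0, 0], [0, 0, 0], [0, 0, 0]])

```text
time_s: 2.25
position: [0.4543, 0.1527, 0.2514]
tcp_rot: [[0.0, 0.997, -0.081], [0.003, -0.081, -0.997], [-1.0, 0.0, -0.003]]
force: [0.6, -0.6, 0.7]
opening: 1.005
```

```bash
python3 - <<'E'
from h import *
c=cap('wrist');cv2.imwrite('pics/w2.png',c['img']);np.save('/tmp/w2.npy',c,allow_pickle=True)
t=cap('top');cv2.imwrite('pics/t2.png',t['img']);np.save('/tmp/t2.npy',t,allow_pickle=True)
s=bot.read_state();print(s['time_s'],s['position'],s['joint_positions'].round(1),c['o'])
E
```

```text
2.35 [0.45537673 0.15016174 0.25146382] [4.800e+00 1.680e+01 1.004e+02 1.000e-01 6.280e+01 9.960e+01] [0.5237486  0.14592753 0.41326834]
```

View pics/w2.png

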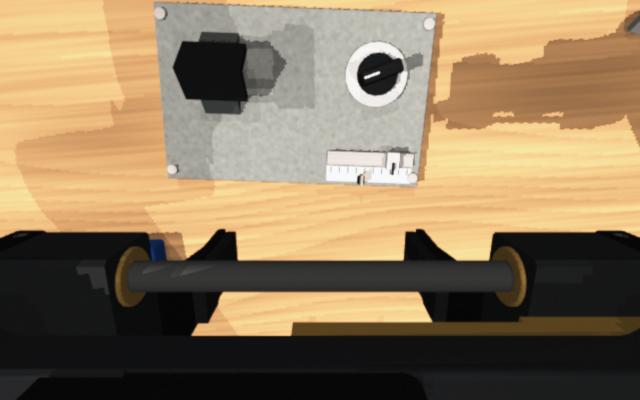

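View pics/t2.png

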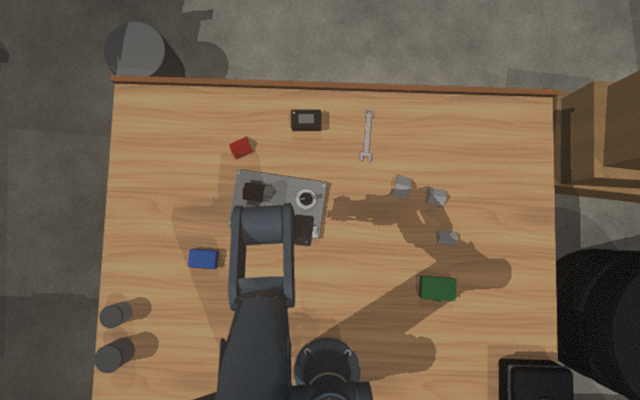

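```bash
python3 - <<'E'
from h import *
c=np.load('/tmp/w2.npy',allow_pickle=True).item()
cv2.imwrite('pics/w2z.png',cv2.resize(c['img'][30:195,310:450],None,fx=4.5,fy=3.6,interpolation=cv2.INTER_NEAREST)[:600])
cv2.imwrite('pics/w2y.png',cv2.resize(c['img'][5:195,150:350],None,fx=3,fy=3,interpolation=cv2.INTER_NEAREST))
P=cloud(c)
# plate corners bolts
for u,v in [(160,12),(429,22),(412,178),(172,169)]: print(plane(c,u,v,0.022).round(4), P[v,u].round(4))
# knob top
for u,v in [(375,75),(385,72),(210,70),(393,168),(361,179)]: print(u,v,P[v,u].round(4))
E
```

```text
[0.6341 0.3069 0.022 ] [0.6338 0.3065 0.0229]
[0.6015 0.0255 0.022 ] [0.6013 0.0258 0.0231]
[0.4347 0.045  0.022 ] [0.4348 0.0451 0.0224]
[0.4682 0.3269 0.022 ] [0.4685 0.326  0.0238]
375 75 [0.5502 0.091  0.0642]
385 72 [0.5522 0.0811 0.0639]
210 70 [0.5669 0.249  0.0718]
393 168 [0.4517 0.0705 0.0385]
361 179 [0.4416 0.1069 0.0369]
```

View pics/w2z.png

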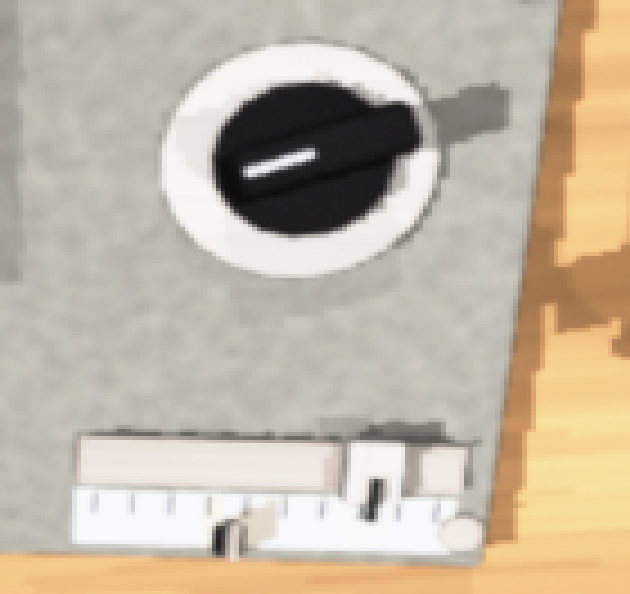

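View pics/w2y.png

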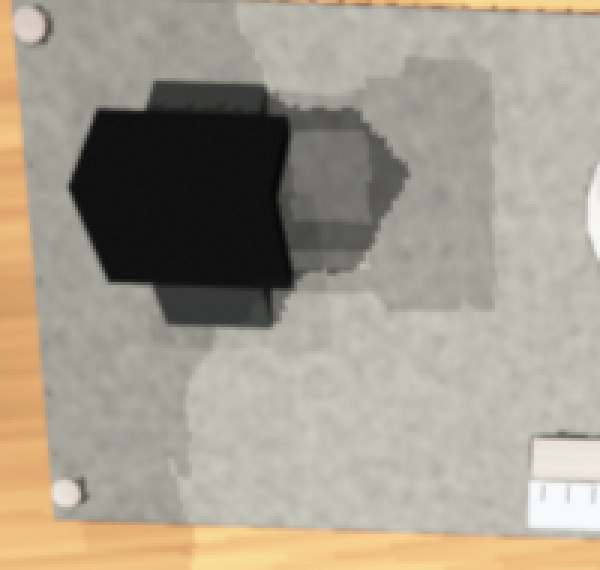

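```bash
python3 - <<'E'
from h import *
c=np.load('/tmp/w2.npy',allow_pickle=True).item()
P=cloud(c)
A=plane(c,173.3,67.3,.0733);B=plane(c,242.3,70,.0733)
print('cover ends',A,B,(A+B)/2,np.linalg.norm(A-B),np.degrees(np.arctan2((A-B)[0],(A-B)[1])))
m=(P[...,2]>.0675)&(P[...,2]<.09)&(P[...,1]>.2)&(P[...,1]<.3)&(P[...,0]>.5)
q=P[m];print('ridge',q.mean(0),np.percentile(q[:,2],[50,99]),q[:,1].min(),q[:,1].max(), np.polyfit(q[:,1],q[:,0],1))
# angles
for f in ['w1']:
    d=np.load(f'/tmp/{f}.npy',allow_pickle=True).item();Q=cloud(d)
    for nm,(u0,v0,u1,v1) in {'1':(175,10,245,100),'2':(285,40,352,105),'3':(325,160,390,212)}.items():
        R=Q[v0:v1,u0:u1].reshape(-1,3);R=R[(R[:,2]>.006)]
        zt=np.percentile(R[:,2],99.5);r=R[R[:,2]>zt-.004]
        mu=r.mean(0);U,S,V=np.linalg.svd(r[:,:2]-mu[:2],full_matrices=False)
        a=(R[:,:2]-mu[:2])@V[0];b=(R[:,:2]-mu[:2])@V[1]
        print(nm,'ztop',zt.round(4),'ctr',R.mean(0).round(4),mu.round(4),'len',np.percentile(a,[0.5,99.5]).round(4),'wid',np.percentile(b,[.5,99.5]).round(4),'yaw of axis from +y',np.degrees(np.arctan(-V[0][0]/V[0][1])).round(1))
    cv2.imwrite('pics/w1z.png',cv2.resize(d['img'][5:215,170:400],None,fx=2.8,fy=2.8,interpolation=cv2.INTER_NEAREST))
E
```

```text
cover ends [0.57188886 0.28286984 0.0733    ] [0.56419673 0.2178866  0.0733    ] [0.56804279 0.25037822 0.0733    ] 0.06543691337771747 6.750745452842538
ridge [0.56764014 0.25174919 0.07053399] [0.07050256 0.07424238] 0.21939582086544582 0.28425328637059655 [0.11103233 0.53968785]
1 ztop 0.0419 ctr [ 0.6042 -0.2334  0.0244] [ 0.605  -0.2323  0.0398] len [-0.0244  0.0237] wid [-0.035   0.0351] yaw of axis from +y -15.6
2 ztop 0.0318 ctr [ 0.5739 -0.3492  0.0192] [ 0.5744 -0.3488  0.0298] len [-0.0273  0.028 ] wid [-0.0255  0.0255] yaw of axis from +y -7.0
3 ztop 0.0273 ctr [ 0.4439 -0.3857  0.0166] [ 0.4416 -0.3854  0.0251] len [-0.0299  0.0298] wid [-0.0207  0.0206] yaw of axis from +y -1.9
```

View pics/w1z.png

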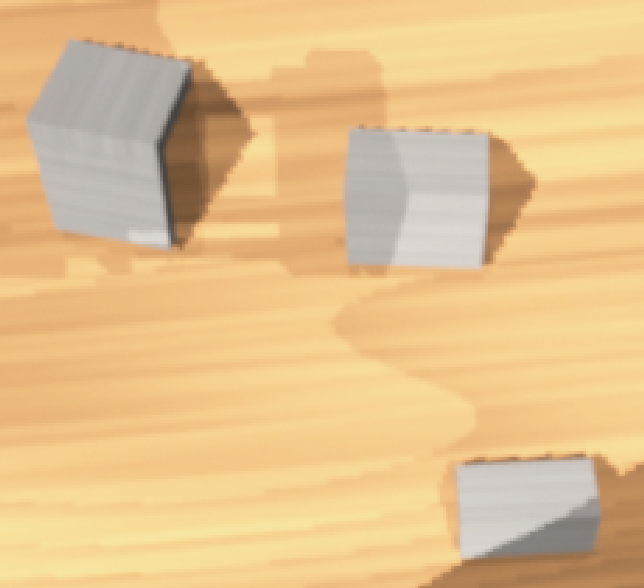

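Request:
send_rows(fingers=[1, 1, 1, 1, 1, 1, 1, 1], dp=[[28, 25, -30], [56, 50, -60], [84, 75, -90], [112, 100, -110], [113, 100, -140], [113, 100, -175], [113, 100, -204], [113, 100, -204]], turn=[[0, 0, -0.02], [0, 0, -0.037], [0, 0, -0.037], [0, 0, -0.037], [0, 0, -0.037], [0, 0, -0.037], [0, 0, -0.037], [0, 0, -0.037]])

```text
time_s: 3.02
position: [0.5648, 0.2464, 0.0407]
tcp_rot: [[-0.012, 0.992, -0.125], [-0.002, -0.125, -0.992], [-1.0, -0.012, 0.003]]
force: [-1.4, -0.1, -0.6]
opening: 1.0
```

Request:
send_rows(fingers=[0.5, 0.5, 0.5, 0.5, 0.5, 0.5], dp=[[0, 0, 0], [0, 0, 0], [0, 0, 0], [0, 0, 0], [0, 0, 0], [0, 0, 0]], turn=[[0, 0, 0], [0, 0, 0], [0, 0, 0], [0, 0, 0], [0, 0, 0], [0, 0, 0]])

```text
time_s: 3.52
position: [0.5664, 0.2464, 0.0428]
tcp_rot: [[-0.008, 0.992, -0.124], [-0.002, -0.124, -0.992], [-1.0, -0.007, 0.002]]
force: [0.3, -1.5, 5.3]
opening: 0.731
```

Request:
send_rows(fingers=[0.5, 0.5, 0.5, 0.5, 0.5, 0.5, 0.5, 0.5], dp=[[0, 0, 15], [0, 0, 30], [0, 0, 60], [0, 0, 90], [0, 0, 110], [0, -30, 120], [-10, -70, 120], [-20, -110, 120]], turn=[[0, 0, 0], [0, 0, 0], [0, 0, 0], [0, 0, 0], [0, 0, 0], [0, 0, 0], [0, 0, 0], [0, 0, 0]])

```text
time_s: 4.18
position: [0.5472, 0.1363, 0.1648]
tcp_rot: [[-0.003, 0.993, -0.121], [-0.001, -0.121, -0.993], [-1.0, -0.003, 0.002]]
force: [0.8, -0.2, -1.6]
opening: 0.732
```

Request:
send_rows(fingers=[0.5, 0.5, 0.5, 0.5, 0.5, 0.5, 0.5, 0.5, 0.5, 0.5], dp=[[-5, -40, 0], [-10, -80, 0], [-15, -120, 0], [-20, -160, 0], [-25, -200, 0], [-26, -230, 0], [-26, -240, -20], [-26, -240, -50], [-26, -240, -80], [-26, -240, -100]], turn=[[0, 0, 0], [0, 0, 0], [0, 0, 0], [0, 0, 0], [0, 0, 0], [0, 0, 0], [0, 0, 0], [0, 0, 0], [0, 0, 0], [0, 0, 0]])

```text
time_s: 5.02
position: [0.5203, -0.1039, 0.0635]
tcp_rot: [[-0.004, 0.993, -0.122], [-0.001, -0.122, -0.993], [-1.0, -0.004, 0.001]]
force: [-0.7, 0.6, -0.1]
opening: 0.731
```

Request:
send_rows(fingers=[0.5, 0.5, 0.5], dp=[[0, 0, 0], [0, 0, 0], [0, 0, 0]], turn=[[0, 0, 0], [0, 0, 0], [0, 0, 0]])

```text
time_s: 5.27
position: [0.5211, -0.104, 0.0646]
tcp_rot: [[-0.002, 0.993, -0.122], [-0.002, -0.122, -0.993], [-1.0, -0.002, 0.002]]
force: [-0.2, -0.5, -0.8]
opening: 0.729
```

```bash
python3 - <<'E'
from h import *
c=cap('wrist');cv2.imwrite('pics/w3.png',c['img']);np.save('/tmp/w3.npy',c,allow_pickle=True)
s=bot.read_state();print(s['time_s'],s['position'],s['force'],s['opening'])
c=cap('scene');cv2.imwrite('pics/s3.png',cv2.resize(c['img'][130:310,180:440],None,fx=3,fy=3))
E
```

```text
5.3167 [ 0.52155511 -0.10414565  0.06500042] [ 0.33148446 -0.68731389 -0.18409932] 0.7296393754099242
```

View pics/w3.png

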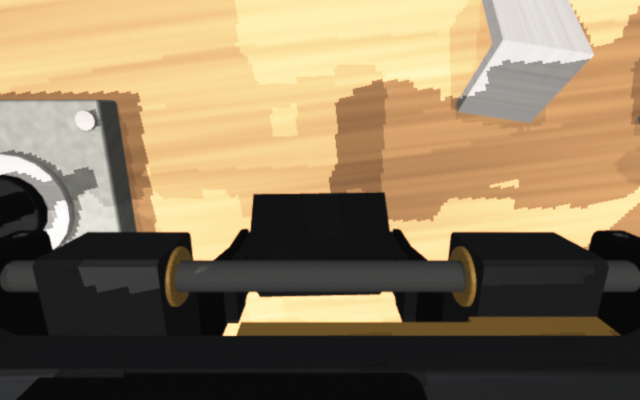

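View pics/s3.png

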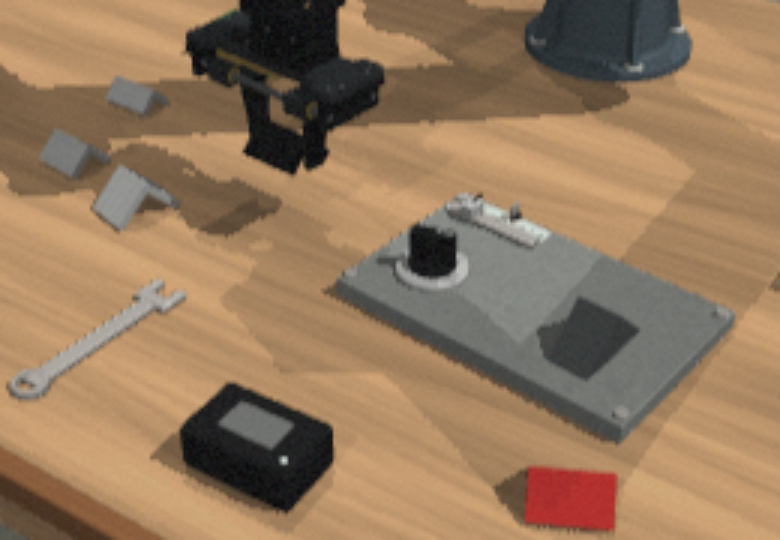

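Request:
send_rows(fingers=[0.5, 0.5, 0.5, 0.5, 0.5], dp=[[0, 0, -20], [0, 0, -38], [0, 0, -50], [0, 0, -57], [0, 0, -58]], turn=[[0, 0, 0], [0, 0, 0], [0, 0, 0], [0, 0, 0], [0, 0, 0]])

```text
time_s: 5.78
position: [0.5218, -0.1041, 0.0072]
tcp_rot: [[-0.001, 0.993, -0.121], [-0.002, -0.121, -0.993], [-1.0, -0.0, 0.002]]
force: [0.1, -0.6, -0.6]
opening: 0.728
```

Request:
send_rows(fingers=[0.5, 0.5], dp=[[0, 0, -3], [0, 0, -3]], turn=[[0, 0, 0], [0, 0, 0]])

```text
time_s: 5.95
position: [0.5224, -0.1043, 0.0047]
tcp_rot: [[0.001, 0.993, -0.121], [-0.003, -0.121, -0.993], [-1.0, 0.001, 0.003]]
force: [-0.6, -0.6, -0.0]
opening: 0.733
```

Not yet in contact; open here (about 1 mm above the table).

Request:
send_rows(fingers=[0.5, 0.8, 0.95, 1, 1, 1, 1, 1, 1], dp=[[0, 0, -2], [0, 0, -2], [0, 0, -2], [0, 0, -2], [0, 0, 20], [0, 0, 60], [0, 0, 100], [0, 0, 140], [0, 0, 180]], turn=[[0, 0, 0], [0, 0, 0], [0, 0, 0], [0, 0, 0], [0, 0, 0], [0, 0, 0], [0, 0, 0], [0, 0, 0], [0, 0, 0]])

```text
time_s: 6.7
position: [0.5218, -0.104, 0.1866]
tcp_rot: [[0.0, 0.993, -0.121], [-0.003, -0.121, -0.993], [-1.0, 0.001, 0.003]]
force: [0.9, -1.2, -1.0]
opening: 0.998
```

```bash
python3 - <<'E'
from h import *
c=cap('wrist');cv2.imwrite('pics/w4.png',c['img']);np.save('/tmp/w4.npy',c,allow_pickle=True)
s=bot.read_state();print(s['time_s'],s['position'],s['force'],s['opening'])
E
```

```text
6.75 [ 0.5267686  -0.10581359  0.19434863] [1.16231049 0.09740707 3.22490535] 0.9989882185329427
```

View pics/w4.png

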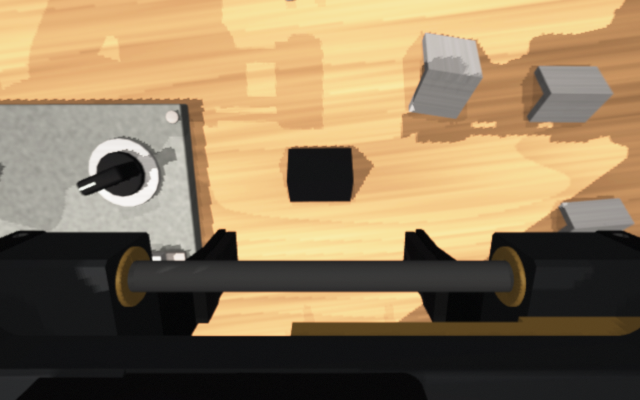

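Request:
send_rows(fingers=[1, 1, 1, 1, 1, 1, 1, 1, 1], dp=[[-20, 33, 0], [-40, 66, 0], [-60, 100, 0], [-80, 133, 0], [-100, 166, -15], [-120, 200, -35], [-122, 204, -35], [-122, 204, -35], [-122, 204, -35]], turn=[[0, 0, 0], [0, 0, 0], [0, 0, 0], [0, 0, 0], [0, 0, 0], [0, 0, 0], [0, 0, 0], [0, 0, 0], [0, 0, 0]])

```text
time_s: 7.5
position: [0.4057, 0.0982, 0.1596]
tcp_rot: [[0.016, 0.993, -0.119], [-0.009, -0.119, -0.993], [-1.0, 0.017, 0.007]]
force: [1.0, 1.0, 1.0]
opening: 0.998
```

```bash
python3 - <<'E'
from h import *
c=cap('wrist');cv2.imwrite('pics/w5.png',c['img']);np.save('/tmp/w5.npy',c,allow_pickle=True)
s=bot.read_state();print(s['time_s'],s['position'],s['force'],s['joint_positions'].round(1))
E
```

```text
7.55 [0.40668826 0.09764131 0.159913  ] [-0.84557064 -0.13974428  0.59720009] [ -1.5  20.5 115.1  -0.7  43.4  96. ]
```

View pics/w5.png

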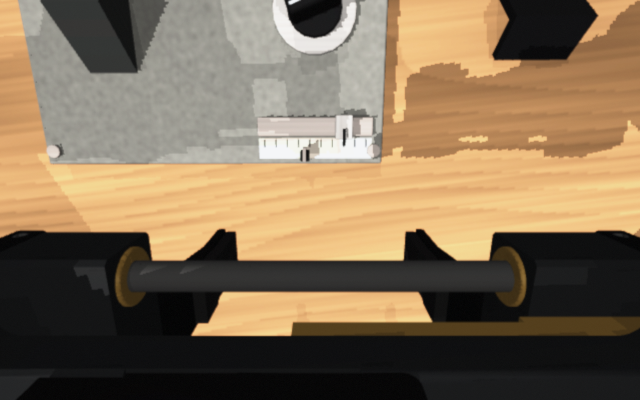

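```bash
python3 - <<'E'
from h import *
c=np.load('/tmp/w5.npy',allow_pickle=True).item()
cv2.imwrite('pics/w5z.png',cv2.resize(c['img'][105:170,250:390],None,fx=5.6,fy=5.6,interpolation=cv2.INTER_CUBIC))
P=cloud(c)
for v in range(128,162,3): print(v,[(P[v,u,2]*1000).round(0) for u in range(296,320,2)],[(P[v,u,2]*1000).round(0) for u in range(338,354,2)])
E
```

```text
128 [np.float64(26.0), np.float64(26.0), np.float64(25.0), np.float64(24.0), np.float64(26.0), np.float64(26.0), np.float64(26.0), np.float64(25.0), np.float64(26.0), np.float64(25.0), np.float64(26.0), np.float64(26.0)] [np.float64(40.0), np.float64(38.0), np.float64(37.0), np.float64(37.0), np.float64(38.0), np.float64(38.0), np.float64(39.0), np.float64(38.0)]
131 [np.float64(26.0), np.float64(24.0), np.float64(26.0), np.float64(26.0), np.float64(25.0), np.float64(25.0), np.float64(25.0), np.float64(25.0), np.float64(26.0), np.float64(25.0), np.float64(25.0), np.float64(24.0)] [np.float64(38.0), np.float64(38.0), np.float64(39.0), np.float64(40.0), np.float64(39.0), np.float64(39.0), np.float64(38.0), np.float64(37.0)]
134 [np.float64(26.0), np.float64(25.0), np.float64(25.0), np.float64(24.0), np.float64(25.0), np.float64(25.0), np.float64(25.0), np.float64(26.0), np.float64(26.0), np.float64(26.0), np.float64(26.0), np.float64(26.0)] [np.float64(37.0), np.float64(39.0), np.float64(37.0), np.float64(41.0), np.float64(36.0), np.float64(38.0), np.float64(39.0), np.float64(37.0)]
13
[... 2591 characters left out ...]
64(21.0), np.float64(20.0), np.float64(27.0), np.float64(38.0), np.float64(26.0), np.float64(26.0), np.float64(21.0), np.float64(21.0), np.float64(22.0), np.float64(21.0), np.float64(21.0)] [np.float64(21.0), np.float64(21.0), np.float64(20.0), np.float64(20.0), np.float64(21.0), np.float64(20.0), np.float64(20.0), np.float64(20.0)]
161 [np.float64(19.0), np.float64(20.0), np.float64(20.0), np.float64(26.0), np.float64(38.0), np.float64(27.0), np.float64(26.0), np.float64(20.0), np.float64(20.0), np.float64(19.0), np.float64(20.0), np.float64(19.0)] [np.float64(18.0), np.float64(20.0), np.float64(20.0), np.float64(20.0), np.float64(20.0), np.float64(20.0), np.float64(19.0), np.float64(19.0)]
```

View pics/w5z.png

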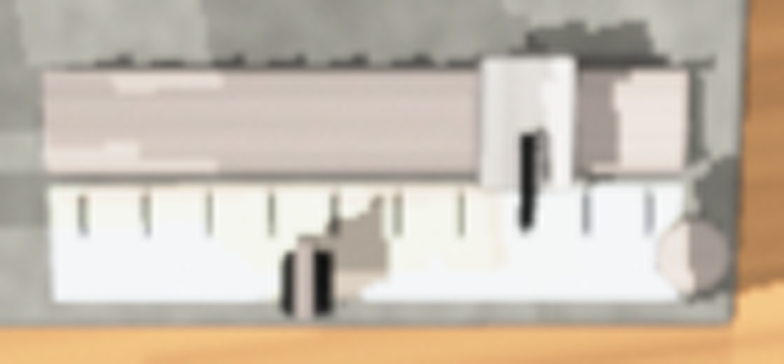

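```bash
cat >> h.py <<'E'
YJ=np.array([0.1166,0.9932,0]);XJ=np.array([0.9932,-0.1166,0])
E
python3 - <<'E'
from h import *
c=np.load('/tmp/w5.npy',allow_pickle=True).item()
m=plane(c,304.5,147.5,.039);p=plane(c,343.75,145.7,.039)
print(m,p,(m-p)@YJ,(m-p)@XJ)
# rail edge direction to check yaw: bottom edge of white plate / rail top edge
a=plane(c,258,118,.026);b=plane(c,372,118,.026)
print('yaw chk',np.degrees(np.arctan2((a-b)[0],(a-b)[1])))
d=np.load('/tmp/w2.npy',allow_pickle=True).item()
# bar ends on top plane z=.064, zoom 4.5/3.6 ; outline of bar top
K=lambda x,y:plane(d,310+(x+.5)/4.5-.5,30+(y+.5)/3.6-.5,.064)
g=cv2.cvtColor(d['img'],cv2.COLOR_BGR2GRAY)
P=cloud(d)
sel=(P[...,2]>.056)&(P[...,2]<.07)&(np.abs(P[...,0]-.553)<.04)&(np.abs(P[...,1]-.083)<.04)
q=P[sel][:,:2];mu=q.mean(0);r=cv2.minAreaRect((q*1000).astype(np.float32));print(len(q),mu,r)
U,S,V=np.linalg.svd(q-mu,full_matrices=False);print(V[0],S, 'deg atan2',np.degrees(np.arctan2(V[0][1],V[0][0])))
v=V[0];print('in jig x,y',v@XJ[:2],v@YJ[:2])
w4=np.load('/tmp/w4.npy',allow_pickle=True).item();P=cloud(w4)
sel=(P[...,2]>.056)&(P[...,2]<.07)&(np.abs(P[...,0]-.553)<.04)&(np.abs(P[...,1]-.083)<.04)
q=P[sel][:,:2];mu=q.mean(0);r=cv2.minAreaRect((q*1000).astype(np.float32));print(len(q),mu,r)
E
```

```text
[0.44641912 0.10493456 0.039     ] [0.44398809 0.07210215 0.039     ] 0.03289261236526826 -0.0014137667804308698
yaw chk 6.806280606637224
639 [0.55288809 0.08388587] ((553.0994262695312, 83.42495727539062), (14.045756340026855, 42.02639389038086), 15.224700927734375)
[-0.26238443  0.96496342] [0.30072285 0.10088491] deg atan2 105.21159324413719
in jig x,y -0.3731149559784106 0.9278076468887444
809 [0.55361578 0.08056478] ((553.27978515625, 82.28213500976562), (13.984105110168457, 41.3618049621582), 14.912893295288086)
```

```bash
cat >> h.py <<'E'
from scipy.spatial.transform import Rotation as Ro
def Rt(yaw):
    a=np.radians(yaw);z=np.array([np.cos(a),np.sin(a),0]);x=np.array([0,0,-1.]);return np.c_[x,np.cross(z,x),z]
def to(x,y,z,yaw,s=None):
    s=s or bot.read_state();dp=(np.array([x,y,z])-s['position'])*1000
    M=Ro.from_matrix(Rt(yaw)@np.array(s['tcp_rot']).T).as_rotvec()
    zz=np.array(s['tcp_rot'])[:,2]
    print('t',round(s['time_s'],2),'pos',s['position'].round(4),'yaw',np.degrees(np.arctan2(zz[1],zz[0])).round(2),'F',s['force'].round(1),'j',s['joint_positions'].round(1),'op',round(s['opening'],3));print('dp',dp.round(1),'turn',M.round(4))
E
python3 - <<'E'
from h import *
to(.5533,.0829,.16,15.2)
E
```

```text
t 7.55 pos [0.4067 0.0976 0.1599] yaw -96.94 F [-0.8 -0.1  0.6] j [ -1.5  20.5 115.1  -0.7  43.4  96. ] op 0.999
dp [ 1.466e+02 -1.470e+01  1.000e-01] turn [-0.0113  0.0208  1.957 ]
```

Request:
send_rows(fingers=[1, 1, 1, 1, 1, 1, 1, 1, 1, 1], dp=[[20, -2, 0], [40, -4, 0], [60, -6, 0], [80, -8, 0], [100, -10, 0], [120, -12, 0], [140, -14, 0], [147, -15, 0], [147, -15, 0], [147, -15, 0]], turn=[[0, 0, 0.12], [0, 0, 0.24], [0, 0, 0.36], [0, 0, 0.48], [0, 0, 0.6], [0, 0, 0.72], [0, 0, 0.84], [0, 0, 0.96], [0, 0, 1.08], [0, 0, 1.2]])

```text
time_s: 8.38
position: [0.5565, 0.0802, 0.1605]
tcp_rot: [[0.018, 0.469, 0.883], [0.013, 0.883, -0.47], [-1.0, 0.02, 0.01]]
force: [-0.6, -0.6, 0.3]
opening: 1.002
```

Request:
send_rows(fingers=[1, 1, 1, 1, 1, 1, 1, 1, 1], dp=[[0, 0, 0], [0, 0, 0], [0, 0, 0], [0, 0, 0], [0, 0, 0], [0, 0, 0], [0, 0, 0], [0, 0, 0], [0, 0, 0]], turn=[[0, 0, 0.12], [0, 0, 0.24], [0, 0, 0.36], [0, 0, 0.48], [0, 0, 0.6], [0, 0, 0.72], [0, 0, 0.77], [0, 0, 0.77], [0, 0, 0.77]])

```text
time_s: 9.13
position: [0.558, 0.0786, 0.161]
tcp_rot: [[0.006, -0.274, 0.962], [0.022, 0.962, 0.274], [-1.0, 0.019, 0.012]]
force: [-0.1, -0.7, 0.5]
opening: 0.999
```

```bash
python3 - <<'E'
from h import *
to(.5533,.0829,.04,15.2)
E
```

```text
t 9.13 pos [0.558  0.0786 0.161 ] yaw 15.89 F [-0.1 -0.7  0.5] j [ -4.   29.9  94.9   1.5  54.9 -20.8] op 0.999
dp [  -4.7    4.3 -121. ] turn [-0.0216  0.0065 -0.0121]
```

Request:
send_rows(fingers=[1, 1, 1, 1, 1, 1, 1], dp=[[-5, 4, -20], [-5, 4, -40], [-5, 4, -70], [-5, 4, -95], [-5, 4, -113], [-5, 4, -121], [-5, 4, -121]], turn=[[-0.022, 0.006, -0.012], [-0.022, 0.006, -0.012], [-0.022, 0.006, -0.012], [-0.022, 0.006, -0.012], [-0.022, 0.006, -0.012], [-0.022, 0.006, -0.012], [-0.022, 0.006, -0.012]])

```text
time_s: 9.72
position: [0.5523, 0.082, 0.0383]
tcp_rot: [[-0.003, -0.261, 0.965], [-0.0, 0.965, 0.261], [-1.0, 0.0, -0.003]]
force: [-0.3, 0.8, 0.0]
opening: 0.997
```

```bash
python3 - <<'E'
from h import *
to(.5533,.0829,.04,15.2)
E
```

```text
t 9.72 pos [0.5523 0.082  0.0383] yaw 15.11 F [-0.3  0.8  0. ] j [ -3.   41.   99.3  -0.   39.8 -18.1] op 0.997
dp [1.  0.9 1.7] turn [ 0.0003 -0.0026  0.0016]
```

Good. Close on the bar (14 mm ≈ 0.16).

Request:
send_rows(fingers=[0.5, 0.2, 0, 0, 0, 0, 0, 0, 0, 0], dp=[[1, 1, 1], [1, 1, 1], [1, 1, 1], [1, 1, 1], [1, 1, 1], [1, 1, 1], [1, 1, 1], [1, 1, 1], [1, 1, 1], [1, 1, 1]], turn=[[0, 0, 0], [0, 0, 0], [0, 0, 0], [0, 0, 0], [0, 0, 0], [0, 0, 0], [0, 0, 0], [0, 0, 0], [0, 0, 0], [0, 0, 0]])

```text
time_s: 10.55
position: [0.5533, 0.0831, 0.0393]
tcp_rot: [[-0.003, -0.261, 0.965], [-0.0, 0.965, 0.261], [-1.0, 0.0, -0.003]]
force: [-0.0, 0.5, 0.2]
opening: 0.323
```

```bash
python3 - <<'E'
from h import *
to(.5533,.0829,.04,-89.8)
E
```

```text
t 10.55 pos [0.5533 0.0831 0.0393] yaw 15.11 F [-0.   0.5  0.2] j [ -2.9  40.9  99.1  -0.   40.1 -18. ] op 0.323
dp [ 0.  -0.2  0.7] turn [-0.0023 -0.0022 -1.831 ]
```

Request:
send_rows(fingers=[0, 0, 0, 0, 0], dp=[[0, 0, 0], [0, 0, 0], [0, 0, 0], [0, 0, 0], [0, 0, 0]], turn=[[0, 0, 0], [0, 0, 0], [0, 0, 0], [0, 0, 0], [0, 0, 0]])

```text
time_s: 10.97
position: [0.555, 0.0833, 0.0394]
tcp_rot: [[0.001, -0.26, 0.966], [0.0, 0.966, 0.26], [-1.0, -0.0, 0.001]]
force: [4.3, 3.0, -4.4]
opening: 0.16
```

Request:
send_rows(fingers=[0, 0, 0, 0, 0, 0, 0, 0, 0, 0], dp=[[0, 0, 0], [0, 0, 0], [0, 0, 0], [0, 0, 0], [0, 0, 0], [0, 0, 0], [0, 0, 0], [0, 0, 0], [0, 0, 0], [0, 0, 0]], turn=[[0, 0, -0.05], [0, 0, -0.14], [0, 0, -0.23], [0, 0, -0.32], [0, 0, -0.41], [0, 0, -0.5], [0, 0, -0.59], [0, 0, -0.68], [0, 0, -0.77], [0, 0, -0.86]])

```text
time_s: 11.8
position: [0.5543, 0.0835, 0.0394]
tcp_rot: [[-0.001, 0.565, 0.825], [-0.0, 0.825, -0.565], [-1.0, -0.001, -0.001]]
force: [0.4, 1.7, -0.2]
opening: 0.155
```

```bash
python3 - <<'E'
from h import *
to(.554,.083,.04,-89.8)
E
```

```text
t 11.8 pos [0.5543 0.0835 0.0394] yaw -34.42 F [ 0.4  1.7 -0.2] j [-2.8 41.  99.1 -0.  40.  31.6] op 0.155
dp [-0.3 -0.5  0.6] turn [-1.000e-04 -1.100e-03 -9.666e-01]
```

Request:
send_rows(fingers=[0, 0, 0, 0, 0, 0, 0, 0, 0, 0], dp=[[0, 0, 0], [0, 0, 0], [0, 0, 0], [0, 0, 0], [0, 0, 0], [0, 0, 0], [0, 0, 0], [0, 0, 0], [0, 0, 0], [0, 0, 0]], turn=[[0, 0, -0.09], [0, 0, -0.2], [0, 0, -0.31], [0, 0, -0.42], [0, 0, -0.53], [0, 0, -0.64], [0, 0, -0.75], [0, 0, -0.86], [0, 0, -0.967], [0, 0, -0.967]])

```text
time_s: 12.63
position: [0.5539, 0.0841, 0.0394]
tcp_rot: [[-0.002, 1.0, 0.001], [0.002, 0.001, -1.0], [-1.0, -0.002, -0.002]]
force: [1.6, 3.6, -0.9]
opening: 0.158
```

Request:
send_rows(fingers=[0.2, 0.5, 0.6, 0.6, 0.6, 0.6, 0.6], dp=[[0, 0, 0], [0, 0, 0], [0, 0, 0], [0, 0, 0], [0, 0, 20], [0, 0, 60], [0, 0, 60]], turn=[[0, 0, 0], [0, 0, 0], [0, 0, 0], [0, 0, 0], [0, 0, 0], [0, 0, 0], [0, 0, 0]])

```text
time_s: 13.22
position: [0.5576, 0.0838, 0.1045]
tcp_rot: [[0.008, 1.0, 0.002], [0.001, 0.002, -1.0], [-1.0, 0.008, -0.001]]
force: [0.4, 0.5, 1.0]
opening: 0.552
```

```bash
python3 - <<'E'
from h import *
to(.554,.083,.1,-89.8+180)
E
```

```text
t 13.22 pos [0.5576 0.0838 0.1045] yaw -89.9 F [0.4 0.5 1. ] j [-2.8 34.8 97.2  0.1 47.5 87. ] op 0.552
dp [-3.6 -0.8 -4.5] turn [ 1.3000e-02  1.3000e-03 -3.1397e+00]
```

Request:
send_rows(fingers=[0.6, 0.6, 0.6, 0.6, 0.6, 0.6, 0.6, 0.6, 0.6, 0.6], dp=[[-3, 0, 10], [-3, 0, 10], [-3, 0, 10], [-3, 0, 10], [-3, 0, 10], [-3, 0, 10], [-3, 0, 10], [-3, 0, 10], [-3, 0, 10], [-3, 0, 10]], turn=[[0, 0, 0.12], [0, 0, 0.24], [0, 0, 0.36], [0, 0, 0.48], [0, 0, 0.6], [0, 0, 0.72], [0, 0, 0.84], [0, 0, 0.96], [0, 0, 1.08], [0, 0, 1.2]])

```text
time_s: 14.05
position: [0.5542, 0.0835, 0.1144]
tcp_rot: [[0.002, 0.355, 0.935], [0.008, 0.935, -0.355], [-1.0, 0.008, -0.001]]
force: [0.6, 0.2, 0.9]
opening: 0.601
```

Request:
send_rows(fingers=[0.6, 0.6, 0.6, 0.6, 0.6, 0.6, 0.6, 0.6, 0.6, 0.6], dp=[[0, 0, 0], [0, 0, 0], [0, 0, 0], [0, 0, 0], [0, 0, 0], [0, 0, 0], [0, 0, 0], [0, 0, 0], [0, 0, 0], [0, 0, 0]], turn=[[0, 0, 0.12], [0, 0, 0.24], [0, 0, 0.36], [0, 0, 0.48], [0, 0, 0.6], [0, 0, 0.72], [0, 0, 0.84], [0, 0, 0.96], [0, 0, 1.08], [0, 0, 1.2]])

```text
time_s: 14.88
position: [0.5539, 0.0832, 0.1142]
tcp_rot: [[-0.007, -0.747, 0.664], [0.004, 0.664, 0.747], [-1.0, 0.008, -0.002]]
force: [0.2, -0.9, 0.1]
opening: 0.6
```

```bash
python3 - <<'E'
from h import *
to(.554,.083,.1,-89.8+180)
E
```

```text
t 14.88 pos [0.5539 0.0832 0.1142] yaw 48.37 F [ 0.2 -0.9  0.1] j [ -3.   34.   96.8   0.3  49.7 -51.5] op 0.6
dp [  0.1  -0.2 -14.2] turn [-0.0011 -0.0083  0.7301]
```

Request:
send_rows(fingers=[0.6, 0.6, 0.6, 0.6, 0.6, 0.6, 0.6, 0.6, 0.6, 0.6], dp=[[0, 0, 0], [0, 0, 0], [0, 0, 0], [0, 0, 0], [0, 0, 0], [0, 0, 0], [0, 0, -30], [0, 0, -55], [0, 0, -73], [0, 0, -74]], turn=[[0, -0.008, 0.12], [0, -0.008, 0.24], [0, -0.008, 0.36], [0, -0.008, 0.48], [0, -0.008, 0.6], [0, -0.008, 0.73], [0, -0.008, 0.73], [0, -0.008, 0.73], [0, -0.008, 0.73], [0, -0.008, 0.73]])

```text
time_s: 15.72
position: [0.551, 0.083, 0.037]
tcp_rot: [[-0.008, -1.0, -0.004], [0.001, -0.004, 1.0], [-1.0, 0.008, 0.001]]
force: [-0.4, -0.7, -0.0]
opening: 0.6
```

Request:
send_rows(fingers=[0, 0, 0, 0, 0, 0, 0, 0, 0], dp=[[0, 0, 0], [0, 0, 0], [0, 0, 0], [0, 0, 0], [0, 0, 0], [0, 0, 0], [0, 0, 0], [0, 0, 0], [0, 0, 0]], turn=[[0, 0, 0], [0, 0, 0], [0, 0, 0], [0, 0, 0], [0, 0, 0], [0, 0, 0], [0, 0, 0], [0, 0, 0], [0, 0, 0]])

```text
time_s: 16.47
position: [0.5514, 0.0842, 0.0377]
tcp_rot: [[-0.007, -1.0, -0.003], [0.003, -0.003, 1.0], [-1.0, 0.007, 0.003]]
force: [-0.4, 5.5, 3.7]
opening: 0.158
```

```bash
python3 - <<'E'
from h import *
c=cap('wrist');cv2.imwrite('pics/w6.png',c['img']);np.save('/tmp/w6.npy',c,allow_pickle=True)
to(.554,.083,.04,-14.2)
E
```

```text
t 16.52 pos [0.5514 0.0842 0.0376] yaw 90.18 F [0.3 5.3 3.5] j [ -2.9  41.1  99.3   0.2  40.  -93.2] op 0.163
dp [ 2.6 -1.2  2.4] turn [-0.0078 -0.0024 -1.8218]
```

View pics/w6.png

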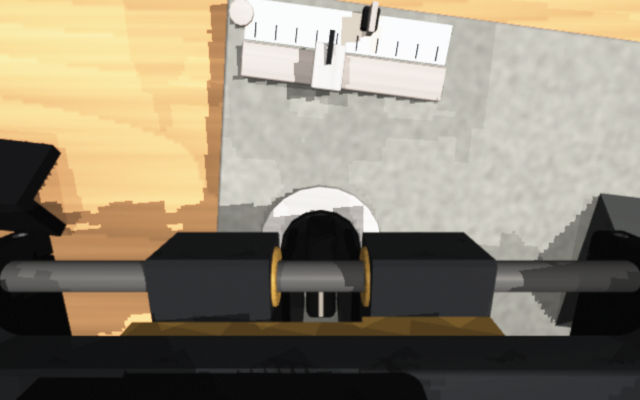

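```bash
python3 - <<'E'
from h import *
c=np.load('/tmp/w6.npy',allow_pickle=True).item()
cv2.imwrite('pics/w6z.png',cv2.resize(c['img'][0:90,300:410],None,fx=6,fy=6,interpolation=cv2.INTER_NEAREST))
E
```

```text
(no output)
```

View pics/w6z.png

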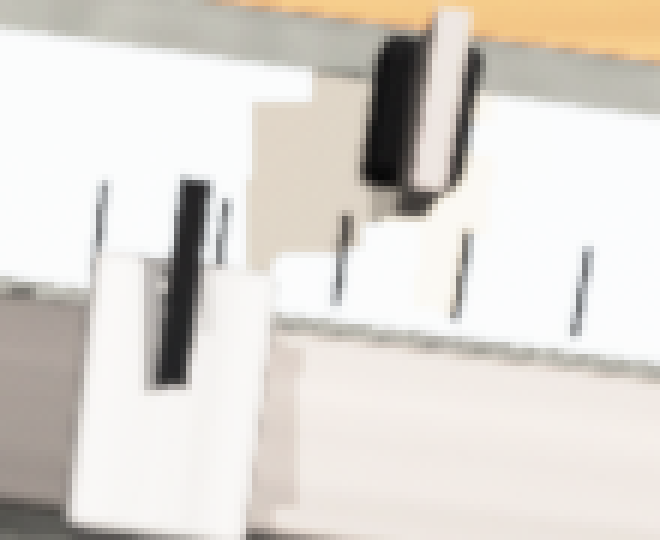

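```bash
python3 - <<'E'
from h import *
c=np.load('/tmp/w6.npy',allow_pickle=True).item();P=cloud(c)
f=lambda x,y:(300+(x+.5)/6-.5,(y+.5)/6-.5)
for z in (.0375,.039,.0405):
    m=plane(c,*f(427,188),z);p=plane(c,*f(195,184),z);print((m-p)@YJ,(m-p)@XJ,m,p)
for x,y in [(427,170),(440,80),(190,200),(180,330)]:
    u,v=f(x,y);print(P[int(round(v)),int(round(u))])
E
```

```text
0.01701210649570724 -0.0018004696590343146 [0.44660668 0.10561185 0.0375    ] [0.4464113 0.0885062 0.0375   ]
0.016855013645069472 -0.001783843798427559 [0.44692198 0.10540293 0.039     ] [0.4467284  0.08845524 0.039     ]
0.016697920794431713 -0.0017672179378208598 [0.44723727 0.105194   0.0405    ] [0.4470455  0.08840427 0.0405    ]
[0.44555085 0.10559457 0.03806172]
[0.43904461 0.10652064 0.03593448]
[0.44814902 0.08794604 0.04054237]
[0.45679933 0.08765836 0.03891092]
```

Request:
send_rows(fingers=[0, 0, 0, 0, 0, 0, 0, 0, 0, 0], dp=[[2, -1, 1], [2, -1, 1], [2, -1, 1], [2, -1, 1], [2, -1, 1], [2, -1, 1], [2, -1, 1], [2, -1, 1], [2, -1, 1], [2, -1, 1]], turn=[[0, 0, -0.05], [0, 0, -0.14], [0, 0, -0.23], [0, 0, -0.32], [0, 0, -0.41], [0, 0, -0.5], [0, 0, -0.6], [0, 0, -0.7], [0, 0, -0.8], [0, 0, -0.9]])

```text
time_s: 17.35
position: [0.5527, 0.0866, 0.0377]
tcp_rot: [[-0.003, -0.619, 0.786], [0.012, 0.786, 0.619], [-1.0, 0.011, 0.005]]
force: [1.6, 14.5, -7.3]
opening: 0.156
```

Request:
send_rows(fingers=[0, 0, 0, 0, 0, 0, 0, 0, 0, 0], dp=[[0, 0, 0], [0, 0, 0], [0, 0, 0], [0, 0, 0], [0, 0, 0], [0, 0, 0], [0, 0, 0], [0, 0, 0], [0, 0, 0], [0, 0, 0]], turn=[[0, 0, -0.1], [0, 0, -0.2], [0, 0, -0.3], [0, 0, -0.4], [0, 0, -0.5], [0, 0, -0.6], [0, 0, -0.7], [0, 0, -0.8], [0, 0, -0.88], [0, 0, -0.88]])

```text
time_s: 18.18
position: [0.5555, 0.0875, 0.0378]
tcp_rot: [[0.013, 0.215, 0.977], [0.011, 0.977, -0.215], [-1.0, 0.013, 0.01]]
force: [5.7, 4.7, -5.7]
opening: 0.161
```

```bash
python3 - <<'E'
from h import *
c=cap('wrist');cv2.imwrite('pics/w7.png',c['img']);np.save('/tmp/w7.npy',c,allow_pickle=True)
to(.554,.083,.04,-14.2)
E
```

```text
t 18.23 pos [0.5555 0.0875 0.0378] yaw -12.3 F [ 5.5  4.3 -4.8] j [-2.8 41.  99.5  1.1 38.8  8.7] op 0.159
dp [-1.5 -4.5  2.2] turn [-0.0108  0.013  -0.0332]
```

View pics/w7.png

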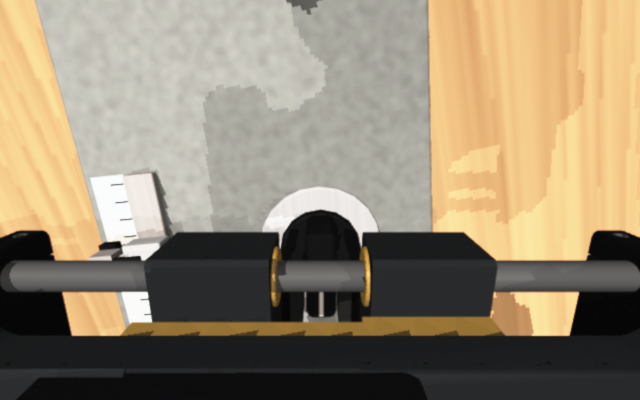

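Request:
send_rows(fingers=[0.2, 0.4, 0.6, 0.6, 0.6, 0.6, 0.6, 0.6, 0.6, 0.6], dp=[[0, 0, 0], [0, 0, 0], [0, 0, 0], [0, 0, 0], [0, 0, 25], [0, 0, 60], [-30, -10, 90], [-60, -25, 90], [-90, -40, 90], [-115, -50, 90]], turn=[[0, 0, 0], [0, 0, 0], [0, 0, 0], [0, 0, 0], [-0.01, 0.013, 0], [-0.01, 0.013, 0], [-0.01, 0.013, 0], [-0.01, 0.013, 0], [-0.01, 0.013, 0], [-0.01, 0.013, 0]])

```text
time_s: 19.07
position: [0.4381, 0.0368, 0.1285]
tcp_rot: [[-0.0, 0.212, 0.977], [0.0, 0.977, -0.212], [-1.0, 0.0, -0.001]]
force: [-0.5, -0.0, -0.2]
opening: 0.592
```

Request:
send_rows(fingers=[0.6, 0.6, 0.6], dp=[[0, 0, 0], [0, 0, 0], [0, 0, 0]], turn=[[0, 0, 0], [0, 0, 0], [0, 0, 0]])

```text
time_s: 19.32
position: [0.4392, 0.0365, 0.1289]
tcp_rot: [[0.002, 0.213, 0.977], [0.0, 0.977, -0.213], [-1.0, 0.0, 0.002]]
force: [1.9, 0.0, 0.3]
opening: 0.6
```

```bash
python3 - <<'E'
from h import *
c=cap('wrist');cv2.imwrite('pics/w8.png',c['img']);np.save('/tmp/w8.npy',c,allow_pickle=True)
to(.554,.083,.1,-14.2)
for z in (.02,.039):
  print(proj(c,[.447,.105,z]))
E
```

```text
t 19.37 pos [0.4398 0.0366 0.1288] yaw -12.27 F [-0.8  0.  -0.5] j [ -9.8  25.6 113.2   0.   41.    2.4] op 0.597
dp [114.2  46.4 -28.8] turn [-0.      0.0022 -0.0336]
[312.32823538 109.6944818 ]
[311.76066863 109.83159153]
```

View pics/w8.png

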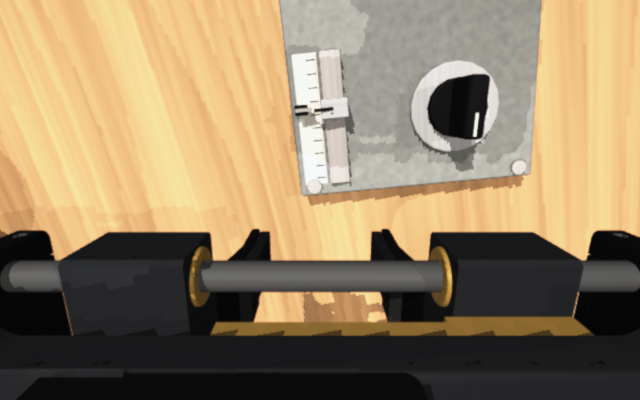

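```bash
python3 - <<'E'
from h import *
c=np.load('/tmp/w8.npy',allow_pickle=True).item()
cv2.imwrite('pics/w8z.png',cv2.resize(c['img'][90:130,285:355],None,fx=11,fy=11,interpolation=cv2.INTER_NEAREST))
E
```

```text
(no output)
```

View pics/w8z.png

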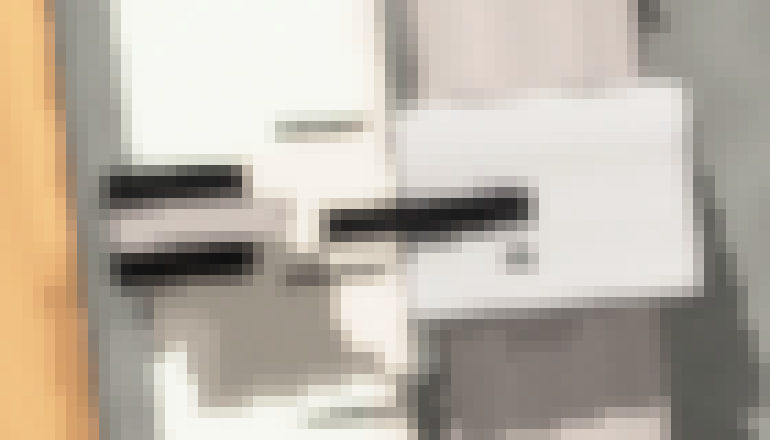

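```bash
python3 - <<'E'
from h import *
c=np.load('/tmp/w8.npy',allow_pickle=True).item()
f=lambda x,y:(285+(x+.5)/11-.5,90+(y+.5)/11-.5)
z=.039
m=plane(c,*f(280,217),z);p=plane(c,*f(328,224),z);print((m-p)@YJ,(m-p)@XJ,m,p)
m2=plane(c,*f(118,229),z);p2=plane(c,*f(520,203),z)
d=m-m2;print('blade dir',np.degrees(np.arctan2(d[1],d[0])));d=p2-p;print('ptr dir',np.degrees(np.arctan2(d[1],d[0])))
E
```

```text
0.0007499768821076991 -0.0031001051807175856 [0.44583963 0.10565278 0.039     ] [0.44883108 0.10454648 0.039     ]
blade dir -8.166904405076343
ptr dir -6.224686707063629
```

Request:
send_rows(fingers=[0.6, 0.6, 0.6, 0.6, 0.6, 0.6, 0.6, 0.6, 0.6, 0.6], dp=[[30, 12, 0], [60, 24, 0], [90, 36, 0], [114, 46, 0], [114, 46, 0], [114, 46, -20], [114, 46, -50], [114, 46, -75], [114, 46, -88], [114, 46, -88]], turn=[[0, 0.002, 0], [0, 0.002, 0], [0, 0.002, 0], [0, 0.002, 0], [0, 0.002, 0], [0, 0.002, 0], [0, 0.002, 0], [0, 0.002, 0], [0, 0.002, 0], [0, 0.002, 0]])

```text
time_s: 20.2
position: [0.5519, 0.083, 0.0375]
tcp_rot: [[-0.006, 0.212, 0.977], [0.0, 0.977, -0.212], [-1.0, -0.001, -0.006]]
force: [-0.8, 0.1, -0.4]
opening: 0.599
```

```bash
python3 - <<'E'
from h import *
to(.5535,.083,.04,-12.3)
E
```

```text
t 20.2 pos [0.5519 0.083  0.0375] yaw -12.24 F [-0.8  0.1 -0.4] j [-2.9 41.1 99.2 -0.  40.   9.3] op 0.599
dp [1.6 0.  2.5] turn [-0.0003 -0.0062 -0.0011]
```

Request:
send_rows(fingers=[0, 0, 0, 0, 0, 0, 0, 0, 0, 0], dp=[[2, 0, 2], [2, 0, 2], [2, 0, 2], [2, 0, 2], [2, 0, 2], [2, 0, 2], [2, 0, 2], [2, 0, 2], [2, 0, 2], [2, 0, 2]], turn=[[0, -0.006, 0], [0, -0.006, 0], [0, -0.006, 0], [0, -0.006, 0], [0, -0.006, 0], [0, -0.006, 0], [0, -0.006, 0], [0, -0.006, 0], [0, -0.006, 0], [0, -0.006, 0]])

```text
time_s: 21.03
position: [0.5545, 0.0829, 0.04]
tcp_rot: [[0.001, 0.212, 0.977], [0.0, 0.977, -0.212], [-1.0, 0.0, 0.001]]
force: [0.3, 0.2, 5.3]
opening: 0.161
```

```bash
python3 - <<'E'
from h import *
to(.5535,.083,.04,-12.3)
E
```

```text
t 21.03 pos [0.5545 0.0829 0.04  ] yaw -12.24 F [0.3 0.2 5.3] j [-2.9 40.9 99.1  0.  39.9  9.3] op 0.161
dp [-1.   0.1 -0. ] turn [-0.0002  0.0012 -0.001 ]
```

Request:
send_rows(fingers=[0, 0, 0, 0, 0], dp=[[0, 0, 0], [0, 0, 0], [0, 0, 0], [0, 0, 0], [0, 0, 0]], turn=[[0, 0, -0.03], [0, 0, -0.06], [0, 0, -0.083], [0, 0, -0.083], [0, 0, -0.083]])

```text
time_s: 21.45
position: [0.5544, 0.0829, 0.04]
tcp_rot: [[0.001, 0.292, 0.956], [0.0, 0.956, -0.292], [-1.0, 0.0, 0.001]]
force: [-0.3, 0.0, 2.2]
opening: 0.164
```

Request:
send_rows(fingers=[0.2, 0.4, 0.6, 0.6, 0.6, 0.6, 0.6, 0.6, 0.6, 0.6], dp=[[0, 0, 0], [0, 0, 0], [0, 0, 0], [0, 0, 0], [0, 0, 25], [0, 0, 60], [-30, -10, 70], [-60, -25, 70], [-90, -40, 70], [-115, -46, 70]], turn=[[0, 0, 0], [0, 0, 0], [0, 0, 0], [0, 0, 0], [0, 0, 0], [0, 0, 0], [0, 0, 0], [0, 0, 0], [0, 0, 0], [0, 0, 0]])

```text
time_s: 22.28
position: [0.4373, 0.0362, 0.1104]
tcp_rot: [[0.001, 0.292, 0.956], [-0.0, 0.956, -0.292], [-1.0, 0.0, 0.001]]
force: [-0.1, -0.2, 0.5]
opening: 0.595
```

Request:
send_rows(fingers=[1, 1, 1], dp=[[0, 0, 0], [0, 0, 0], [0, 0, 0]], turn=[[0, 0, 0], [0, 0, 0], [0, 0, 0]])

```text
time_s: 22.53
position: [0.4387, 0.0359, 0.1107]
tcp_rot: [[0.003, 0.293, 0.956], [-0.0, 0.956, -0.293], [-1.0, 0.0, 0.003]]
force: [0.1, 0.1, -0.9]
opening: 0.745
```

```bash
python3 - <<'E'
from h import *
c=cap('wrist');np.save('/tmp/w9.npy',c,allow_pickle=True)
to(.554,.083,.1,-14.2)
u,v=np.round(proj(c,[.447,.105,.039])).astype(int);print(u,v)
cv2.imwrite('pics/w9z.png',cv2.resize(c['img'][v-25:v+25,u-30:u+40],None,fx=11,fy=11,interpolation=cv2.INTER_NEAREST))
E
```

```text
t 22.58 pos [0.4392 0.036  0.1106] yaw -16.99 F [ 0.7  1.3 -0.1] j [ -9.9  27.7 114.2   0.   37.9   7.1] op 0.786
dp [114.8  47.  -10.6] turn [0.0004 0.0032 0.0486]
303 110
```

View pics/w9z.png

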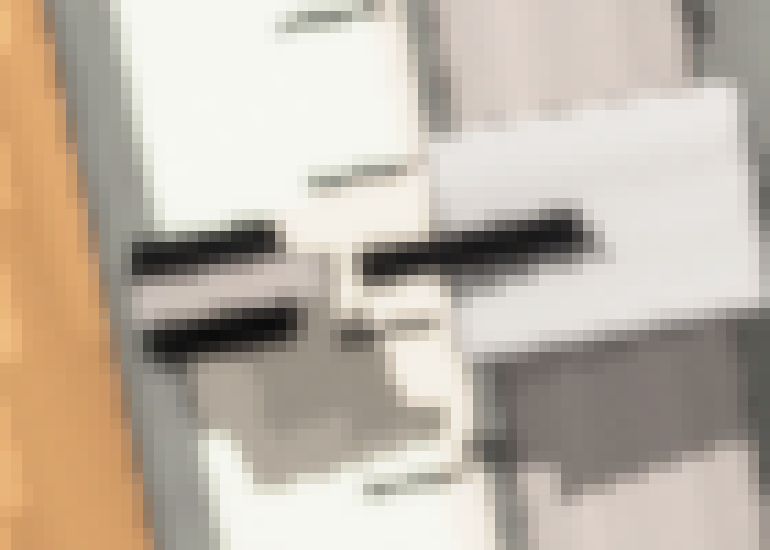

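```bash
python3 - <<'E'
from h import *
c=np.load('/tmp/w9.npy',allow_pickle=True).item()
f=lambda x,y:(273+(x+.5)/11-.5,85+(y+.5)/11-.5)
z=.039
m=plane(c,*f(322,269),z);p=plane(c,*f(360,266),z);print((m-p)@YJ,(m-p)@XJ,m,p)
q=plane(c,*f(580,225),z); m2=plane(c,*f(140,297),z)
print((p-q)@YJ,(p-q)@XJ,(m-m2)@YJ)
print((m2-q)@YJ, ((m+m2)/2-(p+q)/2)@YJ)
E
```

```text
0.00023984134509595577 -0.002316016099069337 [0.44637723 0.10587225 0.039     ] [0.44864944 0.10536401 0.039     ]
1.9484133557053544e-05 -0.013634102114477529 -0.00036009550146210556
0.0006194209801151145 0.0004296311626055522
```

Request:
send_rows(fingers=[1, 1, 1, 1, 1, 1, 1, 1, 1, 1], dp=[[5, 20, 20], [10, 40, 40], [15, 60, 60], [20, 80, 80], [25, 100, 80], [30, 120, 80], [35, 140, 80], [40, 160, 80], [45, 180, 80], [50, 210, 80]], turn=[[0, 0, -0.12], [0, 0, -0.24], [0, 0, -0.36], [0, 0, -0.48], [0, 0, -0.6], [0, 0, -0.72], [0, 0, -0.84], [0, 0, -0.96], [0, 0, -1.08], [0, 0, -1.2]])

```text
time_s: 23.42
position: [0.4907, 0.247, 0.1906]
tcp_rot: [[0.002, 0.998, 0.068], [-0.004, 0.068, -0.998], [-1.0, 0.002, 0.004]]
force: [0.8, -0.7, -0.5]
opening: 1.002
```

Request:
send_rows(fingers=[1, 1, 1, 1, 1], dp=[[0, 0, 0], [0, 0, 0], [0, 0, 0], [0, 0, 0], [0, 0, 0]], turn=[[0, 0, -0.1], [0, 0, -0.19], [0, 0, -0.19], [0, 0, -0.19], [0, 0, -0.19]])

```text
time_s: 23.83
position: [0.4911, 0.2472, 0.1905]
tcp_rot: [[0.001, 0.993, -0.12], [-0.004, -0.12, -0.993], [-1.0, 0.002, 0.004]]
force: [-0.4, -0.1, -0.6]
opening: 1.003
```

```bash
python3 - <<'E'
from h import *
c=cap('wrist');np.save('/tmp/w10.npy',c,allow_pickle=True);cv2.imwrite('pics/w10.png',c['img'])
to(.605,-.2325,.2,-105.6)
t=cap('top');np.save('/tmp/t10.npy',t,allow_pickle=True);cv2.imwrite('pics/t10.png',t['img'])
P=cloud(c)
m=(P[...,2]>.05)&(P[...,2]<.07)&(np.abs(P[...,1]-.25)<.05)&(np.abs(P[...,0]-.567)<.05)
q=P[m];print(len(q),np.percentile(q[:,2],[50,98,99.5]),q.mean(0))
m&=(P[...,2]>.057);q=P[m];print(len(q),q.mean(0));a=q@YJ;print('along',np.percentile(a,[1,99]),'yc',np.percentile(a,[1,99]).mean(), 'xc',np.mean(q@XJ),np.polyfit(q[:,1],q[:,0],1))
E
```

```text
t 23.88 pos [0.491  0.247  0.1906] yaw -96.91 F [-0.5  0.1  0.3] j [ 15.2  26.8  94.9  -0.3  58.3 112.2] op 1.0
dp [ 114.  -479.5    9.4] turn [ 0.0039  0.0009 -0.1518]
1369 [0.05621292 0.06221165 0.06275534] [0.56810313 0.25297615 0.05623497]
594 [0.56817791 0.25286792 0.05968422]
along [0.29816678 0.33674451] yc 0.3174556471198228 xc 0.5348298992700817 [0.11969836 0.53791003]
```

View pics/w10.png

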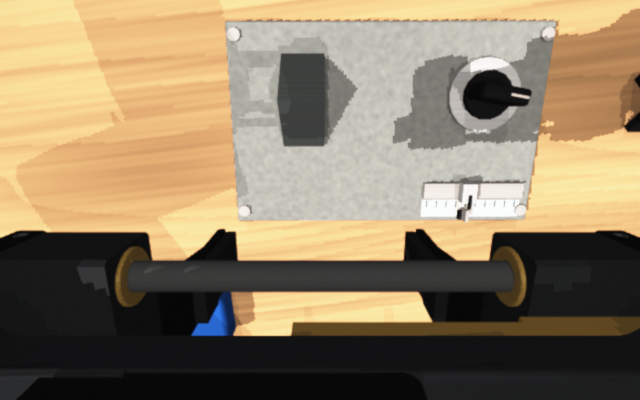

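View pics/t10.png

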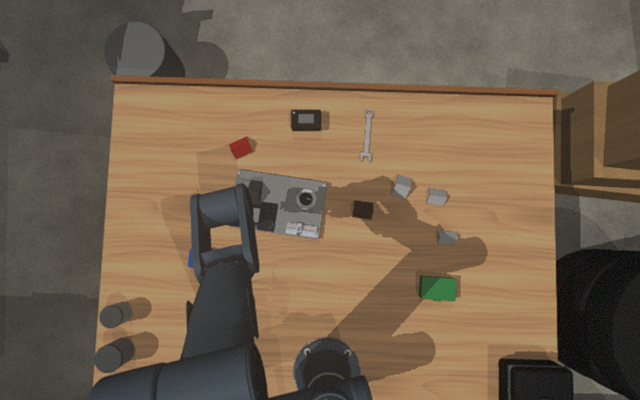

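Request:
send_rows(fingers=[1, 1, 1, 1, 1, 1, 1, 1, 1, 1], dp=[[5, -40, 0], [10, -80, 0], [15, -120, 0], [20, -160, 0], [25, -200, 0], [25, -240, 0], [25, -280, 0], [25, -320, 0], [25, -360, 0], [25, -400, 0]], turn=[[0, 0, 0], [0, 0, 0], [0, 0, 0], [0, 0, 0], [0, 0, 0], [0, 0, 0], [0, 0, -0.05], [0, 0, -0.1], [0, 0, -0.15], [0, 0, -0.15]])

```text
time_s: 24.77
position: [0.5155, -0.1555, 0.1909]
tcp_rot: [[0.001, 0.963, -0.269], [-0.004, -0.269, -0.963], [-1.0, 0.002, 0.004]]
force: [0.7, -0.5, -0.9]
opening: 0.999
```

Request:
send_rows(fingers=[1, 1, 1, 1, 1], dp=[[5, -40, 0], [10, -78, 0], [10, -78, 0], [10, -78, 0], [10, -78, 0]], turn=[[0, 0, 0], [0, 0, 0], [0, 0, 0], [0, 0, 0], [0, 0, 0]])

```text
time_s: 25.18
position: [0.5248, -0.2333, 0.1906]
tcp_rot: [[0.0, 0.963, -0.27], [-0.003, -0.27, -0.963], [-1.0, 0.001, 0.003]]
force: [-0.5, 0.2, 0.7]
opening: 1.0
```

```bash
cat >> h.py <<'E'
def roof(c,x,y,zridge,r=.045,dz=.006):
    P=cloud(c);m=(np.hypot(P[...,0]-x,P[...,1]-y)<r)&(P[...,2]>zridge-dz)&(P[...,2]<zridge+.006)
    q=P[m]
    for _ in range(2):
        mu=q[:,:2].mean(0);U,S,V=np.linalg.svd(q[:,:2]-mu,full_matrices=False)
        a=(q[:,:2]-mu)@V[0];l,h=np.percentile(a,[1,99]);
    yaw=np.degrees(np.arctan(-V[0][0]/V[0][1]));s=V[0]
    ctr=mu+s*(l+h)/2
    print('roof n',len(q),'ctr',ctr.round(4),'len',(h-l).round(4),'ztop',np.percentile(q[:,2],98).round(4),'axis yaw',yaw.round(2));return ctr,yaw
E
python3 - <<'E'
from h import *
c=cap('wrist');np.save('/tmp/w11.npy',c,allow_pickle=True);cv2.imwrite('pics/w11.png',c['img'])
roof(c,.605,-.2323,.042);roof(c,.5744,-.3488,.032);roof(c,.4416,-.3854,.027);roof(c,.522,-.104,.034)
to(.605,-.2325,.022,-105.6)
E
```

```text
roof n 651 ctr [ 0.6052 -0.2325] len 0.0472 ztop 0.0417 axis yaw -15.85
roof n 760 ctr [ 0.5748 -0.349 ] len 0.0551 ztop 0.0321 axis yaw -7.31
roof n 613 ctr [ 0.4425 -0.3851] len 0.0593 ztop 0.0271 axis yaw -1.89
roof n 689 ctr [ 0.5243 -0.1057] len 0.0633 ztop 0.0342 axis yaw -6.83
t 25.23 pos [ 0.5248 -0.2324  0.1906] yaw -105.6 F [-0.5  0.5  0.2] j [-35.   28.5  91.5  -0.2  59.9  70.7] op 1.0
dp [ 8.020e+01 -1.000e-01 -1.686e+02] turn [ 0.0028 -0.0001 -0.    ]
```

View pics/w11.png

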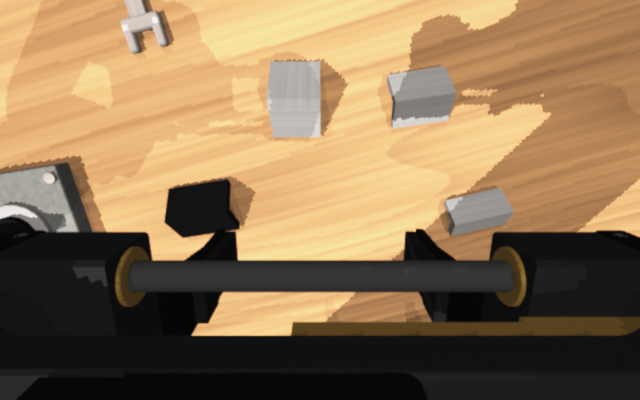

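Request:
send_rows(fingers=[1, 1, 1, 1, 1, 1, 1, 1, 1, 1], dp=[[30, 0, -20], [60, 0, -40], [80, 0, -70], [80, 0, -95], [80, 0, -115], [80, 0, -135], [80, 0, -155], [80, 0, -168], [80, 0, -174], [80, 0, -174]], turn=[[0.003, 0, 0], [0.003, 0, 0], [0.003, 0, 0], [0.003, 0, 0], [0.003, 0, 0], [0.003, 0, 0], [0.003, 0, 0], [0.003, 0, 0], [0.003, 0, 0], [0.003, 0, 0]])

```text
time_s: 26.07
position: [0.6039, -0.2308, 0.0153]
tcp_rot: [[-0.003, 0.964, -0.268], [0.002, -0.268, -0.964], [-1.0, -0.003, -0.001]]
force: [-0.1, 0.0, -0.5]
opening: 1.0
```

```bash
python3 - <<'E'
from h import *
to(.605,-.2325,.016,-105.8)
E
```

```text
t 26.07 pos [ 0.6039 -0.2308  0.0153] yaw -105.52 F [-0.1  0.  -0.5] j [-30.8  47.3  86.2   0.   46.7  74.7] op 1.0
dp [ 1.1 -1.7  0.7] turn [-0.0019 -0.0028 -0.0049]
```

Request:
send_rows(fingers=[0.3, 0.3, 0.3, 0.3, 0.3, 0.3, 0.3, 0.3, 0.3, 0.3], dp=[[1, -1.5, 0.5], [1, -1.5, 0.5], [1, -1.5, 0.5], [1, -1.5, 0.5], [1, -1.5, 0.5], [1, -1.5, 0.5], [1, -1.5, 0.5], [1, -1.5, 0.5], [1, -1.5, 0.5], [1, -1.5, 0.5]], turn=[[0, 0, -0.004], [0, 0, -0.004], [0, 0, -0.004], [0, 0, -0.004], [0, 0, -0.004], [0, 0, -0.004], [0, 0, -0.004], [0, 0, -0.004], [0, 0, -0.004], [0, 0, -0.004]])

```text
time_s: 26.9
position: [0.605, -0.2324, 0.0161]
tcp_rot: [[-0.003, 0.962, -0.271], [0.002, -0.271, -0.962], [-1.0, -0.003, -0.001]]
force: [-1.2, -0.4, 2.4]
opening: 0.545
```

```bash
python3 - <<'E'
from h import *
to(.605,-.2325,.016,-105.8)
E
```

```text
t 26.9 pos [ 0.605  -0.2324  0.0161] yaw -105.75 F [-1.2 -0.4  2.4] j [-30.9  47.3  85.9   0.   47.   74.9] op 0.545
dp [-0.  -0.1 -0.1] turn [-0.0017 -0.0025 -0.0009]
```

Request:
send_rows(fingers=[0.3, 0.3, 0.3, 0.3, 0.3, 0.3, 0.3, 0.3, 0.3, 0.3], dp=[[0, 0, 15], [0, 0, 40], [0, 0, 75], [0, 0, 105], [0, 20, 125], [0, 55, 130], [0, 90, 130], [0, 125, 130], [0, 160, 130], [0, 195, 130]], turn=[[0, 0, 0], [0, 0, 0], [0, 0, 0], [0, 0, 0], [0, 0, 0.03], [0, 0, 0.06], [0, 0, 0.09], [0, 0, 0.12], [0, 0, 0.15], [0, 0, 0.156]])

```text
time_s: 27.73
position: [0.6043, -0.0358, 0.1458]
tcp_rot: [[-0.004, 0.993, -0.118], [0.001, -0.118, -0.993], [-1.0, -0.004, -0.001]]
force: [-0.2, 0.3, -1.6]
opening: 0.545
```

Request:
send_rows(fingers=[0.3, 0.3, 0.3, 0.3, 0.3, 0.3, 0.3, 0.3, 0.3, 0.3], dp=[[-5, 35, 0], [-10, 70, 0], [-15, 105, 0], [-20, 140, 0], [-25, 175, 0], [-30, 210, 0], [-35, 245, 0], [-37, 275, 0], [-37, 287, 0], [-37, 287, 0]], turn=[[0, 0, 0], [0, 0, 0], [0, 0, 0], [0, 0, 0], [0, 0, 0], [0, 0, 0], [0, 0, 0], [0, 0, 0], [0, 0, 0], [0, 0, 0]])

```text
time_s: 28.57
position: [0.5666, 0.254, 0.1454]
tcp_rot: [[-0.004, 0.993, -0.114], [0.002, -0.114, -0.993], [-1.0, -0.004, -0.001]]
force: [0.3, -0.3, -1.5]
opening: 0.552
```

```bash
python3 - <<'E'
from h import *
c=cap('wrist');np.save('/tmp/w12.npy',c,allow_pickle=True);cv2.imwrite('pics/w12.png',c['img'])
to(.5682,.253,.1,-96.8)
c=cap('scene');cv2.imwrite('pics/s12.png',cv2.resize(c['img'][130:310,180:440],None,fx=3,fy=3))
E
```

```text
t 28.62 pos [0.5669 0.2519 0.1453] yaw -96.62 F [ 0.1 -0.7 -0.6] j [1.360e+01 3.520e+01 8.670e+01 1.000e-01 5.830e+01 1.102e+02] op 0.548
dp [  1.3   1.1 -45.3] turn [-0.0007 -0.0041 -0.0032]
```

View pics/w12.png

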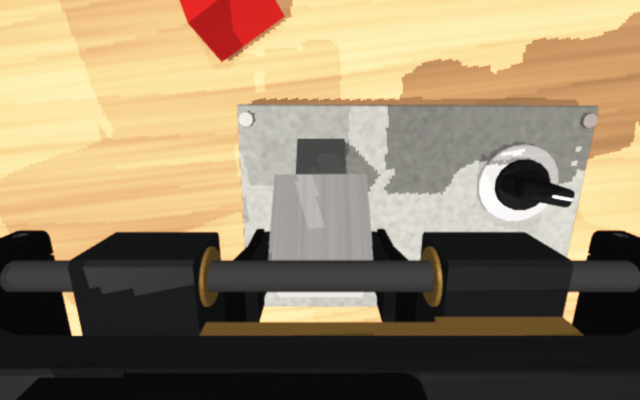

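View pics/s12.png

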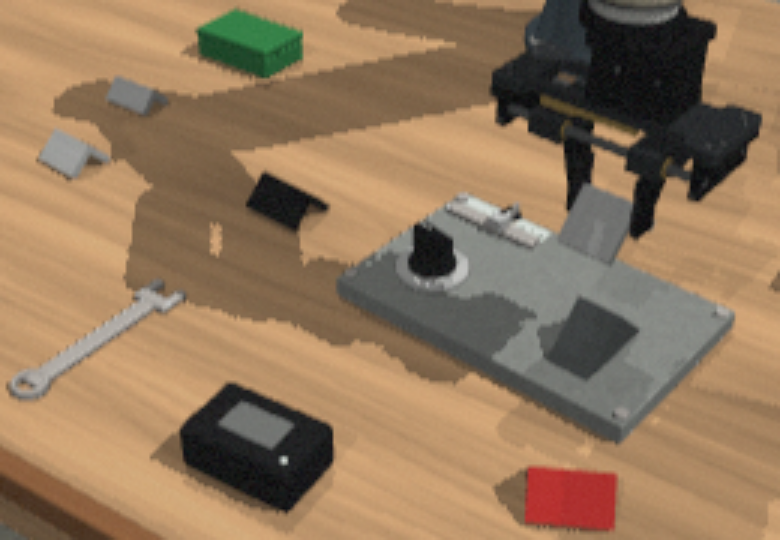

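```bash
cat >> h.py <<'E'
def leg(c,v0,v1,u0,u1,zmin=.0,zmax=1):
    P=cloud(c)[v0:v1,u0:u1].reshape(-1,3);P=P[(P[:,2]>zmin)&(P[:,2]<zmax)]
    for _ in range(3):
        mu=P.mean(0);n=np.linalg.svd(P-mu,full_matrices=False)[2][2];n*=np.sign(n[2]);r=(P-mu)@n;P=P[abs(r)<.003]
    # n = (cos-ish) ; tilt from vertical in across-direction, and skew along
    print('leg n',n.round(3),'slope',np.degrees(np.arccos(n[2])).round(1),'horiz yaw',np.degrees(np.arctan2(n[1],n[0])).round(1),'ctr',mu.round(4));return n,mu
E
python3 - <<'E'
from h import *
c=np.load('/tmp/w12.npy',allow_pickle=True).item()
leg(c,185,225,285,360,.1)
E
```

```text
leg n [ 0.706 -0.08   0.704] slope 45.3 horiz yaw -6.5 ctr [0.5899 0.2497 0.1472]
```

Request:
send_rows(fingers=[0.3, 0.3, 0.3, 0.3, 0.3, 0.3, 0.3], dp=[[1.3, 1, -15], [1.3, 1, -35], [1.3, 1, -55], [1.3, 1, -70], [1.3, 1, -80], [1.3, 1, -83], [1.3, 1, -83]], turn=[[0, -0.004, -0.003], [0, -0.004, -0.003], [0, -0.004, -0.003], [0, -0.004, -0.003], [0, -0.004, -0.003], [0, -0.004, -0.003], [0, -0.004, -0.003]])

```text
time_s: 29.25
position: [0.5683, 0.2503, 0.0616]
tcp_rot: [[-0.002, 0.993, -0.121], [-0.0, -0.121, -0.993], [-1.0, -0.002, 0.001]]
force: [-0.4, 0.2, -1.8]
opening: 0.546
```

```bash
python3 - <<'E'
from h import *
to(.5682,.253,.048,-96.8)
E
```

```text
t 29.25 pos [0.5683 0.2503 0.0616] yaw -96.98 F [-0.4  0.2 -1.8] j [ 13.5  41.9  89.4   0.   48.7 110.4] op 0.546
dp [ -0.1   2.7 -13.6] turn [ 0.0003 -0.0019  0.0031]
```

Request:
send_rows(fingers=[0.3, 0.3, 0.3, 0.3, 0.3], dp=[[0, 2.7, 0], [0, 2.7, -5], [0, 2.7, -9], [0, 2.7, -12], [0, 2.7, -13]], turn=[[0, -0.002, 0.003], [0, -0.002, 0.003], [0, -0.002, 0.003], [0, -0.002, 0.003], [0, -0.002, 0.003]])

```text
time_s: 29.67
position: [0.5682, 0.253, 0.0483]
tcp_rot: [[-0.0, 0.993, -0.118], [-0.0, -0.118, -0.993], [-1.0, 0.0, 0.0]]
force: [1.5, 0.1, 0.4]
opening: 0.548
```

```bash
python3 - <<'E'
from h import *
to(.5682,.253,.048,-96.8)
E
```

```text
t 29.67 pos [0.5682 0.253  0.0483] yaw -96.79 F [1.5 0.1 0.4] j [ 13.7  43.1  89.6  -0.   47.3 110.5] op 0.548
dp [-0.   0.  -0.3] turn [ 0.0005 -0.     -0.0002]
```

Request:
send_rows(fingers=[0.3, 0.3, 0.7, 0.8, 0.9, 1, 1], dp=[[0, 0, -1], [0, 0, -1], [0, 0, -1], [0, 0, -1], [0, 0, -1], [0, 0, 0], [0, 0, 0]], turn=[[0, 0, 0], [0, 0, 0], [0, 0, 0], [0, 0, 0], [0, 0, 0], [0, 0, 0], [0, 0, 0]])

```text
time_s: 30.25
position: [0.5683, 0.2531, 0.0484]
tcp_rot: [[0.0, 0.993, -0.118], [-0.0, -0.118, -0.993], [-1.0, 0.0, 0.0]]
force: [-1.2, 0.7, -0.6]
opening: 0.841
```

Request:
send_rows(fingers=[1, 1, 1, 1, 1, 1, 1, 1, 1, 1], dp=[[0, 0, 15], [0, 0, 40], [0, 0, 75], [-10, 0, 105], [-40, 0, 140], [-70, 0, 140], [-77, 0, 140], [-77, 0, 140], [-77, 0, 140], [-77, 0, 140]], turn=[[0, 0, 0], [0, 0, 0], [0, 0, 0], [0, 0, 0], [0, 0, 0], [0, 0, 0], [0, 0, 0], [0, 0, 0], [0, 0, 0], [0, 0, 0]])

```text
time_s: 31.08
position: [0.4926, 0.2531, 0.1879]
tcp_rot: [[0.001, 0.993, -0.118], [-0.0, -0.118, -0.993], [-1.0, 0.001, 0.0]]
force: [1.2, 0.6, 0.5]
opening: 0.998
```

```bash
python3 - <<'E'
from h import *
c=cap('wrist');np.save('/tmp/w13.npy',c,allow_pickle=True);cv2.imwrite('pics/w13.png',c['img'])
to(.5748,-.349,.2,-97.3)
ctr,y=roof(c,.568,.253,.073)
print('xj,yj',ctr@XJ[:2],ctr@YJ[:2],'target .5348 .3175')
E
```

```text
t 31.13 pos [0.4927 0.253  0.1877] yaw -96.82 F [-0.4  0.2  0.4] j [ 15.6  27.3  94.5  -0.   58.2 112.5] op 1.001
dp [  82.1 -602.    12.3] turn [ 0.0004  0.0006 -0.0084]
roof n 990 ctr [0.5681 0.252 ] len 0.047 ztop 0.0737 axis yaw -6.63
xj,yj 0.5348253398382754 0.3165076514032218 target .5348 .3175
```

View pics/w13.png

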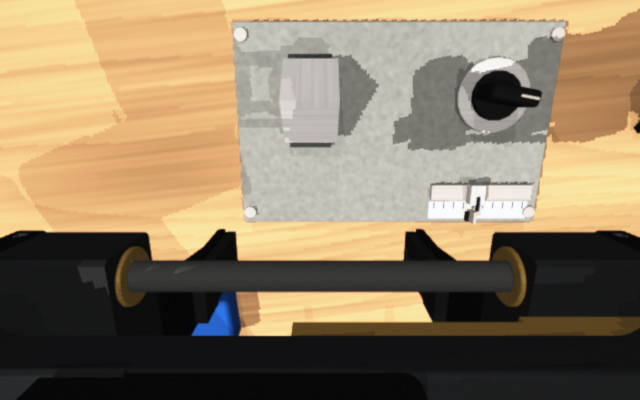

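```bash
python3 - <<'E'
from h import *
c=np.load('/tmp/w13.npy',allow_pickle=True).item()
cv2.imwrite('pics/w13z.png',cv2.resize(c['img'][45:155,265:355],None,fx=5,fy=5,interpolation=cv2.INTER_NEAREST))
E
```

```text
(no output)
```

View pics/w13z.png

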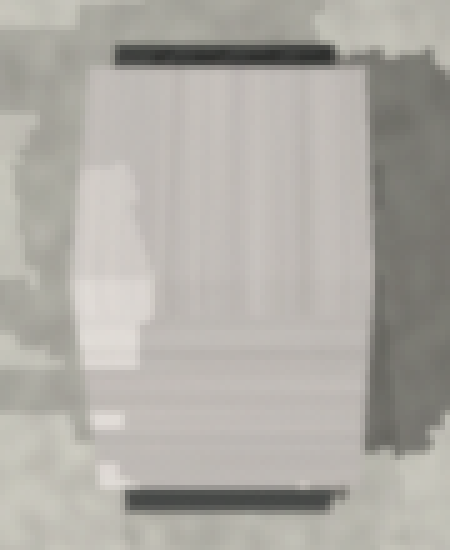

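```bash
python3 - <<'E'
from h import *
c=np.load('/tmp/w13.npy',allow_pickle=True).item()
f=lambda x,y:(265+(x+.5)/5-.5,45+(y+.5)/5-.5)
zb=.0733-.036
def mid(a,b,z):
    p=plane(c,*f(*a),z);q=plane(c,*f(*b),z);return ((p+q)/2)@YJ,np.linalg.norm(p-q)
print('saddle top edge',mid((115,55),(335,55),.021),'bot',mid((126,500),(330,500),.021))
print('b top edge',mid((90,68),(367,68),zb),'bot',mid((97,480),(363,480),zb),'ridge',mid((73,272),(374,272),.0733))
E
```

```text
saddle top edge (np.float64(0.31753198308684205), np.float64(0.040016748067975505)) bot (np.float64(0.317691467602315), np.float64(0.03963492012381717))
b top edge (np.float64(0.31647798118915343), np.float64(0.047976735264513876)) bot (np.float64(0.31681612177536606), np.float64(0.04896918295874227)) ridge (np.float64(0.3165647483468796), np.float64(0.0475206936062372))
```

Request:
send_rows(fingers=[1, 1, 1, 1, 1, 1, 1, 1, 1, 1], dp=[[0, -40, 0], [0, -80, 0], [0, -120, 0], [0, -160, 0], [0, -200, 0], [0, -240, 0], [0, -280, 0], [0, -320, 0], [0, -360, 0], [0, -400, 0]], turn=[[0, 0, 0], [0, 0, 0], [0, 0, 0], [0, 0, 0], [0, 0, 0], [0, 0, 0], [0, 0, 0], [0, 0, 0], [0, 0, 0], [0, 0, 0]])

```text
time_s: 31.97
position: [0.4932, -0.15, 0.1871]
tcp_rot: [[0.0, 0.993, -0.12], [-0.0, -0.12, -0.993], [-1.0, 0.001, 0.0]]
force: [0.1, 0.8, -0.2]
opening: 1.003
```

Request:
send_rows(fingers=[1, 1, 1, 1, 1, 1, 1, 1], dp=[[2, -40, 0], [4, -80, 0], [6, -120, 0], [8, -160, 0], [10, -200, 0], [10, -202, 0], [10, -202, 0], [10, -202, 0]], turn=[[0, 0, 0], [0, 0, 0], [0, 0, 0], [0, 0, 0], [0, 0, 0], [0, 0, 0], [0, 0, 0], [0, 0, 0]])

```text
time_s: 32.63
position: [0.5027, -0.3522, 0.1858]
tcp_rot: [[-0.001, 0.993, -0.121], [0.002, -0.121, -0.993], [-1.0, -0.001, -0.002]]
force: [-0.1, 0.5, 0.4]
opening: 1.004
```

```bash
python3 - <<'E'
from h import *
c=cap('wrist');np.save('/tmp/w14.npy',c,allow_pickle=True);cv2.imwrite('pics/w14.png',c['img'])
roof(c,.5748,-.349,.032);roof(c,.4425,-.3851,.027)
to(.5748,-.349,.0062,-97.3)
E
```

```text
roof n 760 ctr [ 0.5747 -0.3493] len 0.0547 ztop 0.0321 axis yaw -7.06
roof n 596 ctr [ 0.4425 -0.3855] len 0.0588 ztop 0.0269 axis yaw -2.23
t 32.68 pos [ 0.5028 -0.3511  0.186 ] yaw -96.88 F [ 0.5  0.2 -0.3] j [-45.4  31.8  85.9   0.   62.5  51.5] op 1.0
dp [  72.     2.1 -179.8] turn [-0.0018 -0.0011 -0.0073]
```

View pics/w14.png

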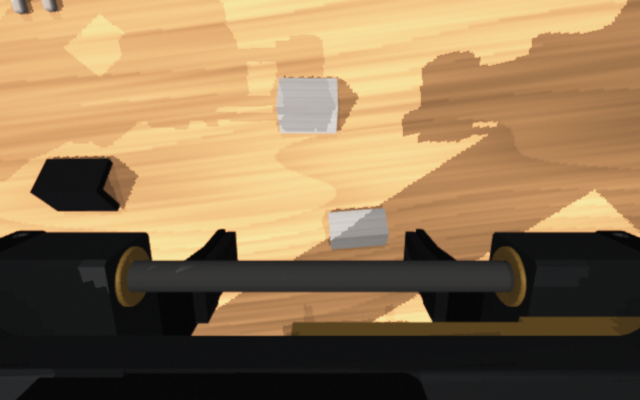

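Request:
send_rows(fingers=[1, 1, 1, 1, 1, 1, 1, 1, 1, 1], dp=[[30, 1, -20], [60, 2, -40], [72, 2, -70], [72, 2, -95], [72, 2, -120], [72, 2, -140], [72, 2, -160], [72, 2, -170], [72, 2, -176], [72, 2, -176]], turn=[[0, 0, -0.005], [0, 0, -0.005], [0, 0, -0.005], [0, 0, -0.005], [0, 0, -0.005], [0, 0, -0.005], [0, 0, -0.005], [0, 0, -0.005], [0, 0, -0.005], [0, 0, -0.005]])

```text
time_s: 33.52
position: [0.5744, -0.3476, 0.0089]
tcp_rot: [[-0.003, 0.992, -0.123], [0.003, -0.123, -0.992], [-1.0, -0.003, -0.003]]
force: [0.2, -0.1, -0.3]
opening: 0.998
```

```bash
python3 - <<'E'
from h import *
to(.5748,-.3492,.0062,-97.2)
E
```

```text
t 33.52 pos [ 0.5744 -0.3476  0.0089] yaw -97.09 F [ 0.2 -0.1 -0.3] j [-40.7  49.1  82.2   0.1  48.9  56.3] op 0.998
dp [ 0.4 -1.6 -2.7] turn [-0.0035 -0.003  -0.0019]
```

Request:
send_rows(fingers=[1, 1, 0.4, 0.4, 0.4, 0.4, 0.4, 0.4, 0.4, 0.4], dp=[[0.4, -1.6, -2.5], [0.4, -1.6, -2.5], [0.4, -1.6, -2.5], [0.4, -1.6, -2.5], [0.4, -1.6, -2.5], [0.4, -1.6, -2.5], [0.4, -1.6, -2.5], [0.4, -1.6, -2.5], [0.4, -1.6, -2.5], [0.4, -1.6, -2.5]], turn=[[-0.003, -0.003, 0], [-0.003, -0.003, 0], [-0.003, -0.003, 0], [-0.003, -0.003, 0], [-0.003, -0.003, 0], [-0.003, -0.003, 0], [-0.003, -0.003, 0], [-0.003, -0.003, 0], [-0.003, -0.003, 0], [-0.003, -0.003, 0]])

```text
time_s: 34.35
position: [0.5748, -0.3492, 0.0066]
tcp_rot: [[-0.0, 0.992, -0.123], [0.0, -0.123, -0.992], [-1.0, -0.0, -0.0]]
force: [0.6, 0.3, 1.4]
opening: 0.639
```

```bash
python3 - <<'E'
from h import *
to(.5748,-.3492,.0062,-96.8)
E
```

```text
t 34.35 pos [ 0.5748 -0.3492  0.0066] yaw -97.09 F [0.6 0.3 1.4] j [-40.8  49.3  82.2   0.   48.4  56.3] op 0.639
dp [ 0.   0.  -0.4] turn [-0.0004 -0.      0.0051]
```

Request:
send_rows(fingers=[0.4, 0.4, 0.4, 0.4, 0.4, 0.4, 0.4, 0.4, 0.4, 0.4], dp=[[0, 0, 15], [0, 0, 40], [0, 0, 75], [0, 0, 105], [0, 20, 135], [0, 55, 145], [0, 90, 145], [0, 125, 145], [0, 160, 145], [0, 195, 145]], turn=[[0, 0, 0], [0, 0, 0], [0, 0, 0], [0, 0, 0], [0, 0, 0.005], [0, 0, 0.005], [0, 0, 0.005], [0, 0, 0.005], [0, 0, 0.005], [0, 0, 0.005]])

```text
time_s: 35.18
position: [0.5745, -0.1527, 0.1528]
tcp_rot: [[0.001, 0.993, -0.119], [0.0, -0.119, -0.993], [-1.0, 0.001, -0.0]]
force: [-0.2, 0.3, -0.4]
opening: 0.64
```

Request:
send_rows(fingers=[0.4, 0.4, 0.4, 0.4, 0.4, 0.4, 0.4, 0.4, 0.4, 0.4], dp=[[0, 38, 0], [0, 76, 0], [0, 114, 0], [0, 152, 0], [0, 190, 0], [-2, 228, 0], [-4, 266, 0], [-6, 304, 0], [-6, 342, 0], [-6, 370, 0]], turn=[[0, 0, 0], [0, 0, 0], [0, 0, 0], [0, 0, 0], [0, 0, 0], [0, 0, 0], [0, 0, 0], [0, 0, 0], [0, 0, 0], [0, 0, 0]])

```text
time_s: 36.02
position: [0.5678, 0.2205, 0.1538]
tcp_rot: [[0.002, 0.993, -0.117], [0.001, -0.117, -0.993], [-1.0, 0.002, -0.001]]
force: [1.0, 0.1, -1.0]
opening: 0.64
```

```bash
python3 - <<'E'
from h import *
to(.5683,.254,.13,-96.8)
E
```

```text
t 36.02 pos [0.5678 0.2205 0.1538] yaw -96.74 F [ 1.   0.1 -1. ] j [ 10.7  33.7  88.2   0.   58.  107.4] op 0.64
dp [  0.5  33.5 -23.8] turn [-0.0011  0.0017 -0.001 ]
```

Request:
send_rows(fingers=[0.4, 0.4, 0.4, 0.4, 0.4, 0.4, 0.4], dp=[[0, 20, 0], [0.5, 33, 0], [0.5, 33.5, -20], [0.5, 33.5, -40], [0.5, 33.5, -60], [0.5, 33.5, -75], [0.5, 33.5, -75]], turn=[[0, 0.002, 0], [0, 0.002, 0], [0, 0.002, 0], [0, 0.002, 0], [0, 0.002, 0], [0, 0.002, 0], [0, 0.002, 0]])

```text
time_s: 36.6
position: [0.566, 0.2527, 0.076]
tcp_rot: [[-0.007, 0.993, -0.118], [-0.001, -0.118, -0.993], [-1.0, -0.007, 0.002]]
force: [0.3, -0.4, -1.5]
opening: 0.638
```

```bash
python3 - <<'E'
from h import *
to(.5683,.254,.0595,-96.8)
c=cap('wrist');np.save('/tmp/w15.npy',c,allow_pickle=True);cv2.imwrite('pics/w15.png',c['img'])
leg(c,195,225,285,350,.06)
E
```

```text
t 36.6 pos [0.566  0.2527 0.076 ] yaw -96.78 F [ 0.3 -0.4 -1.5] j [1.370e+01 4.070e+01 8.900e+01 1.000e-01 5.060e+01 1.105e+02] op 0.638
dp [  2.3   1.3 -16.5] turn [ 0.0009 -0.0069 -0.0004]
leg n [ 0.715 -0.081  0.694] slope 46.0 horiz yaw -6.5 ctr [0.5869 0.2511 0.0802]
```

View pics/w15.png

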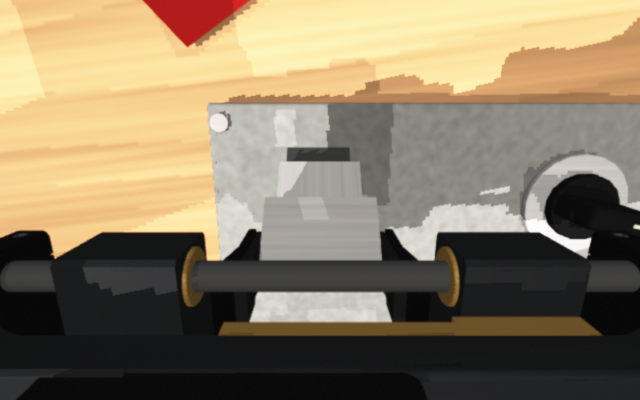

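Request:
send_rows(fingers=[0.4, 0.4, 0.4, 0.4, 0.4], dp=[[2, 1.3, -3], [2.2, 1.3, -8], [2.2, 1.3, -12], [2.2, 1.3, -16], [2.2, 1.3, -16.5]], turn=[[0, -0.006, 0], [0, -0.006, 0], [0, -0.006, 0], [0, -0.006, 0], [0, -0.006, 0]])

```text
time_s: 37.07
position: [0.569, 0.2542, 0.0607]
tcp_rot: [[0.001, 0.993, -0.118], [-0.0, -0.118, -0.993], [-1.0, 0.001, 0.0]]
force: [0.0, 0.3, -1.2]
opening: 0.638
```

```bash
python3 - <<'E'
from h import *
to(.5683,.254,.0595,-96.8)
E
```

```text
t 37.07 pos [0.569  0.2542 0.0607] yaw -96.79 F [ 0.   0.3 -1.2] j [ 13.8  42.1  89.2  -0.   48.6 110.6] op 0.638
dp [-0.7 -0.2 -1.2] turn [ 0.0003  0.0011 -0.0002]
```

Request:
send_rows(fingers=[0.4, 0.4, 0.4, 0.7, 0.8, 0.9, 1, 1], dp=[[-0.6, 0, -1.2], [-0.6, 0, -2], [-0.6, 0, -2], [-0.6, 0, -2], [-0.6, 0, -2], [-0.6, 0, -1], [-0.6, 0, -1], [-0.6, 0, -1]], turn=[[0, 0, 0], [0, 0, 0], [0, 0, 0], [0, 0, 0], [0, 0, 0], [0, 0, 0], [0, 0, 0], [0, 0, 0]])

```text
time_s: 37.73
position: [0.5685, 0.2542, 0.0597]
tcp_rot: [[0.001, 0.993, -0.118], [-0.0, -0.118, -0.993], [-1.0, 0.001, 0.0]]
force: [0.0, -0.3, 0.2]
opening: 0.921
```

Request:
send_rows(fingers=[1, 1, 1, 1, 1, 1, 1, 1, 1, 1], dp=[[0, 0, 15], [0, 0, 40], [0, 0, 75], [-10, 0, 105], [-40, 0, 140], [-70, 0, 140], [-77, 0, 140], [-77, 0, 140], [-77, 0, 140], [-77, 0, 140]], turn=[[0, 0, 0], [0, 0, 0], [0, 0, 0], [0, 0, 0], [0, 0, 0], [0, 0, 0], [0, 0, 0], [0, 0, 0], [0, 0, 0], [0, 0, 0]])

```text
time_s: 38.57
position: [0.4928, 0.2542, 0.1992]
tcp_rot: [[0.002, 0.993, -0.118], [-0.0, -0.118, -0.993], [-1.0, 0.002, 0.0]]
force: [0.5, 0.2, 0.1]
opening: 1.0
```

```bash
python3 - <<'E'
from h import *
c=cap('wrist');np.save('/tmp/w16.npy',c,allow_pickle=True);cv2.imwrite('pics/w16.png',c['img'])
to(.4425,-.3855,.2,-92)
ctr,y=roof(c,.568,.253,.0846)
print('xj,yj',ctr@XJ[:2],ctr@YJ[:2],'target .5348 .3176')
cv2.imwrite('pics/w16z.png',cv2.resize(c['img'][30:160,255:365],None,fx=5,fy=4.5,interpolation=cv2.INTER_NEAREST))
E
```

```text
t 38.62 pos [0.4929 0.2541 0.1991] yaw -96.81 F [-0.1  0.3 -0.3] j [ 1.580e+01  2.650e+01  9.380e+01 -1.000e-01  5.960e+01  1.126e+02] op 0.999
dp [ -50.4 -639.6    0.9] turn [0.0003 0.0017 0.084 ]
roof n 1094 ctr [0.5682 0.2532] len 0.0549 ztop 0.0854 axis yaw -6.73
xj,yj 0.5348317892210922 0.31771625132086134 target .5348 .3176
```

View pics/w16z.png

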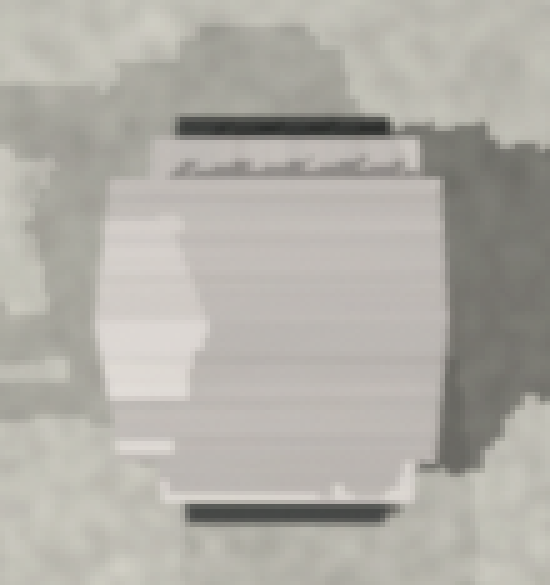

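Request:
send_rows(fingers=[1, 1, 1, 1, 1, 1, 1, 1, 1, 1], dp=[[0, -40, 0], [0, -80, 0], [0, -120, 0], [0, -160, 0], [0, -200, 0], [-10, -240, 0], [-20, -280, 0], [-30, -320, 0], [-40, -360, 0], [-50, -400, 0]], turn=[[0, 0, 0], [0, 0, 0], [0, 0, 0], [0, 0, 0], [0, 0, 0.02], [0, 0, 0.04], [0, 0, 0.06], [0, 0, 0.08], [0, 0, 0.084], [0, 0, 0.084]])

```text
time_s: 39.45
position: [0.4429, -0.1487, 0.1985]
tcp_rot: [[0.002, 0.999, -0.035], [-0.0, -0.035, -0.999], [-1.0, 0.002, 0.0]]
force: [-0.1, 0.4, 0.8]
opening: 0.998
```

Request:
send_rows(fingers=[1, 1, 1, 1, 1, 1, 1, 1, 1], dp=[[-5, -40, 0], [-10, -80, 0], [-15, -120, 0], [-20, -160, 0], [-25, -200, 0], [-40, -235, 0], [-40, -240, 0], [-40, -240, 0], [-40, -240, 0]], turn=[[0, 0, 0], [0, 0, 0], [0, 0, 0], [0, 0, 0], [0, 0, 0], [0, 0, 0], [0, 0, 0], [0, 0, 0], [0, 0, 0]])

```text
time_s: 40.2
position: [0.4026, -0.3888, 0.1975]
tcp_rot: [[0.001, 0.999, -0.037], [0.002, -0.037, -0.999], [-1.0, 0.001, -0.002]]
force: [0.1, -0.8, 0.2]
opening: 1.001
```

```bash
python3 - <<'E'
from h import *
c=cap('wrist');np.save('/tmp/w17.npy',c,allow_pickle=True);cv2.imwrite('pics/w17.png',c['img'])
roof(c,.4425,-.3855,.027)
to(.4425,-.3855,.003,-92)
E
```

```text
roof n 700 ctr [ 0.4415 -0.3855] len 0.0592 ztop 0.0268 axis yaw -2.26
t 40.25 pos [ 0.4028 -0.3877  0.1976] yaw -92.04 F [-0.4  0.4 -0.2] j [-55.4  27.   93.1   0.1  60.   36.6] op 0.998
dp [  39.7    2.2 -194.6] turn [-0.0021  0.0007  0.0006]
```

View pics/w17.png

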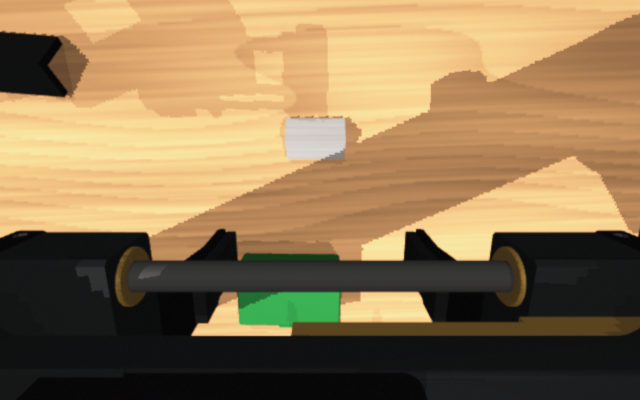

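Request:
send_rows(fingers=[1, 1, 1, 1, 1, 1, 1, 1, 1, 1], dp=[[20, 1, -20], [39, 2, -45], [39, 2, -75], [39, 2, -105], [39, 2, -130], [39, 2, -155], [39, 2, -172], [39, 2, -184], [39, 2, -189], [39, 2, -189]], turn=[[-0.002, 0, 0], [-0.002, 0, 0], [-0.002, 0, 0], [-0.002, 0, 0], [-0.002, 0, 0], [-0.002, 0, 0], [-0.002, 0, 0], [-0.002, 0, 0], [-0.002, 0, 0], [-0.002, 0, 0]])

```text
time_s: 41.08
position: [0.4419, -0.3843, 0.0078]
tcp_rot: [[-0.001, 0.999, -0.034], [0.002, -0.034, -0.999], [-1.0, -0.001, -0.002]]
force: [0.9, 0.1, -0.0]
opening: 1.001
```

```bash
python3 - <<'E'
from h import *
to(.4418,-.3855,.003,-92.2)
E
```

```text
t 41.08 pos [ 0.4419 -0.3843  0.0078] yaw -91.95 F [ 0.9  0.1 -0. ] j [-52.   45.1  95.7   0.1  39.3  40. ] op 1.001
dp [-0.1 -1.2 -4.8] turn [-0.0018 -0.0006 -0.0043]
```

Request:
send_rows(fingers=[1, 1, 0.4, 0.4, 0.4, 0.4, 0.4, 0.4, 0.4, 0.4], dp=[[0, -1.2, -3], [0, -1.2, -4.8], [0, -1.2, -4.8], [0, -1.2, -4.8], [0, -1.2, -4.8], [0, -1.2, -4.8], [0, -1.2, -4.8], [0, -1.2, -4.8], [0, -1.2, -4.8], [0, -1.2, -4.8]], turn=[[-0.002, 0, -0.004], [-0.002, 0, -0.004], [-0.002, 0, -0.004], [-0.002, 0, -0.004], [-0.002, 0, -0.004], [-0.002, 0, -0.004], [-0.002, 0, -0.004], [-0.002, 0, -0.004], [-0.002, 0, -0.004], [-0.002, 0, -0.004]])

```text
time_s: 41.92
position: [0.4419, -0.3856, 0.0032]
tcp_rot: [[-0.0, 0.999, -0.038], [-0.0, -0.038, -0.999], [-1.0, -0.0, 0.001]]
force: [-0.5, -0.0, 1.8]
opening: 0.685
```

```bash
python3 - <<'E'
from h import *
to(.5684,.2540,.072,-96.8)
E
```

```text
t 41.92 pos [ 0.4419 -0.3856  0.0032] yaw -92.19 F [-0.5 -0.   1.8] j [-52.   45.6  95.7  -0.1  38.7  40.2] op 0.685
dp [126.5 639.6  68.8] turn [ 0.0005 -0.0005 -0.0805]
```

Request:
send_rows(fingers=[0.4, 0.4, 0.4, 0.4, 0.4, 0.4, 0.4, 0.4, 0.4, 0.4], dp=[[0, 0, 15], [0, 0, 40], [0, 0, 75], [5, 0, 105], [10, 20, 135], [20, 55, 160], [30, 90, 160], [40, 125, 160], [50, 160, 160], [60, 195, 160]], turn=[[0, 0, 0], [0, 0, 0], [0, 0, 0], [0, 0, -0.01], [0, 0, -0.02], [0, 0, -0.03], [0, 0, -0.05], [0, 0, -0.07], [0, 0, -0.08], [0, 0, -0.08]])

```text
time_s: 42.75
position: [0.5019, -0.1889, 0.1634]
tcp_rot: [[-0.0, 0.993, -0.119], [-0.0, -0.119, -0.993], [-1.0, -0.0, 0.0]]
force: [0.4, 0.1, 0.3]
opening: 0.68
```

Request:
send_rows(fingers=[0.4, 0.4, 0.4, 0.4, 0.4, 0.4, 0.4, 0.4, 0.4, 0.4], dp=[[6, 38, 0], [12, 76, 0], [18, 114, 0], [25, 152, 0], [32, 190, 0], [40, 228, 0], [48, 266, 0], [56, 304, 0], [62, 342, 0], [66, 380, 0]], turn=[[0, 0, 0], [0, 0, 0], [0, 0, 0], [0, 0, 0], [0, 0, 0], [0, 0, 0], [0, 0, 0], [0, 0, 0], [0, 0, 0], [0, 0, 0]])

```text
time_s: 43.58
position: [0.568, 0.1931, 0.1631]
tcp_rot: [[-0.0, 0.993, -0.119], [-0.0, -0.119, -0.993], [-1.0, -0.0, 0.001]]
force: [1.0, -0.2, -0.8]
opening: 0.686
```

```bash
python3 - <<'E'
from h import *
to(.5684,.254,.087,-96.8)
E
```

```text
t 43.58 pos [0.568  0.1931 0.1631] yaw -96.82 F [ 1.  -0.2 -0.8] j [  8.1  32.4  89.1  -0.   58.5 105. ] op 0.686
dp [  0.4  60.9 -76.1] turn [ 0.0005 -0.0004  0.0003]
```

Request:
send_rows(fingers=[0.4, 0.4, 0.4, 0.4, 0.4, 0.4, 0.4, 0.4], dp=[[0.4, 25, 0], [0.4, 50, 0], [0.4, 60, -10], [0.4, 60.9, -30], [0.4, 60.9, -50], [0.4, 60.9, -65], [0.4, 60.9, -73], [0.4, 60.9, -73]], turn=[[0, 0, 0], [0, 0, 0], [0, 0, 0], [0, 0, 0], [0, 0, 0], [0, 0, 0], [0, 0, 0], [0, 0, 0]])

```text
time_s: 44.25
position: [0.5665, 0.2528, 0.0874]
tcp_rot: [[-0.006, 0.993, -0.119], [-0.002, -0.119, -0.993], [-1.0, -0.006, 0.003]]
force: [0.0, -0.1, -0.1]
opening: 0.684
```

```bash
python3 - <<'E'
from h import *
c=cap('wrist');np.save('/tmp/w18.npy',c,allow_pickle=True);cv2.imwrite('pics/w18.png',c['img'])
leg(c,200,228,285,350,.07)
to(.5684,.254,.0725,-96.8)
E
```

```text
leg n [-0.993  0.122  0.006] slope 89.7 horiz yaw 173.0 ctr [0.5834 0.2516 0.0892]
t 44.3 pos [0.5676 0.2531 0.0888] yaw -96.86 F [-0.  -0.6 -0.2] j [ 13.8  39.7  88.6  -0.   51.9 110.6] op 0.685
dp [  0.8   0.9 -16.3] turn [ 0.0014 -0.0033  0.001 ]
```

View pics/w18.png

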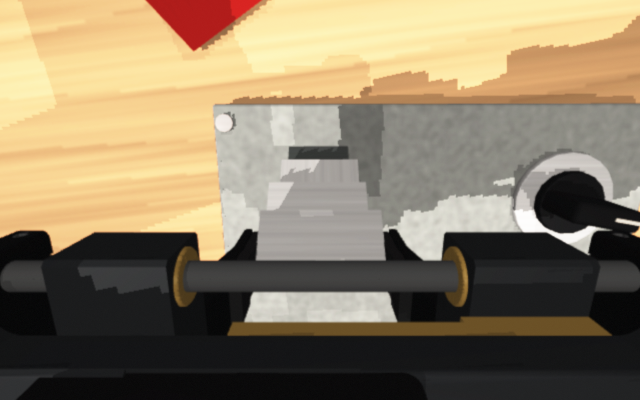

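Request:
send_rows(fingers=[0.4, 0.4, 0.4, 0.4, 0.4, 0.4], dp=[[0.8, 0.9, -4], [0.8, 0.9, -9], [0.8, 0.9, -13], [0.8, 0.9, -15.5], [0.8, 0.9, -16], [0.8, 0.9, -16]], turn=[[0.001, -0.003, 0.001], [0.001, -0.003, 0.001], [0.001, -0.003, 0.001], [0.001, -0.003, 0.001], [0.001, -0.003, 0.001], [0.001, -0.003, 0.001]])

```text
time_s: 44.8
position: [0.5689, 0.254, 0.073]
tcp_rot: [[0.001, 0.993, -0.118], [-0.0, -0.118, -0.993], [-1.0, 0.001, 0.0]]
force: [0.5, -0.6, -0.9]
opening: 0.683
```

```bash
python3 - <<'E'
from h import *
c=cap('wrist');np.save('/tmp/w18b.npy',c,allow_pickle=True)
leg(c,205,228,285,350,.07)
to(.5684,.254,.0722,-96.8)
E
```

```text
leg n [ 0.72  -0.086  0.689] slope 46.4 horiz yaw -6.9 ctr [0.5863 0.2527 0.0784]
t 44.85 pos [0.5689 0.254  0.0731] yaw -96.79 F [ 1.   0.1 -0. ] j [ 13.8  41.   89.   -0.   50.  110.6] op 0.687
dp [-0.5 -0.  -0.9] turn [ 0.0002  0.0008 -0.0001]
```

Request:
send_rows(fingers=[0.4, 0.4, 0.4, 0.75, 0.85, 0.95, 1, 1], dp=[[-0.5, 0, -1], [-0.5, 0, -1.8], [-0.5, 0, -1.8], [-0.5, 0, -1.8], [-0.5, 0, -1.5], [-0.5, 0, -1], [-0.5, 0, -1], [-0.5, 0, -1]], turn=[[0, 0, 0], [0, 0, 0], [0, 0, 0], [0, 0, 0], [0, 0, 0], [0, 0, 0], [0, 0, 0], [0, 0, 0]])

```text
time_s: 45.52
position: [0.5682, 0.254, 0.0718]
tcp_rot: [[0.0, 0.993, -0.118], [-0.0, -0.118, -0.993], [-1.0, 0.0, 0.0]]
force: [0.8, -0.6, 0.4]
opening: 0.952
```

Request:
send_rows(fingers=[1, 1, 1, 1, 1, 1, 1, 1, 1, 1], dp=[[0, 0, 15], [0, 0, 40], [0, 0, 75], [-10, 0, 105], [-40, 0, 130], [-70, 0, 130], [-77, 0, 130], [-77, 0, 130], [-77, 0, 130], [-77, 0, 130]], turn=[[0, 0, 0], [0, 0, 0], [0, 0, 0], [0, 0, 0], [0, 0, 0], [0, 0, 0], [0, 0, 0], [0, 0, 0], [0, 0, 0], [0, 0, 0]])

```text
time_s: 46.35
position: [0.4925, 0.2541, 0.2015]
tcp_rot: [[0.001, 0.993, -0.119], [-0.0, -0.119, -0.993], [-1.0, 0.001, 0.0]]
force: [0.1, -0.6, 0.4]
opening: 0.997
```

```bash
python3 - <<'E'
from h import *
c=cap('wrist');np.save('/tmp/w19.npy',c,allow_pickle=True);cv2.imwrite('pics/w19.png',c['img'])
to(.5243,-.1057,.2,-96.83)
ctr,y=roof(c,.568,.253,.0959)
print('xj,yj',ctr@XJ[:2],ctr@YJ[:2],'target .5348 .3176')
cv2.imwrite('pics/w19z.png',cv2.resize(c['img'][30:160,250:370],None,fx=5,fy=4.5,interpolation=cv2.INTER_NEAREST))
E
```

```text
t 46.4 pos [0.4926 0.254  0.2013] yaw -96.82 F [-0.7 -0.2  0.3] j [ 15.7  26.3  93.7  -0.   60.  112.6] op 1.0
dp [  31.7 -359.7   -1.3] turn [ 0.0003  0.0008 -0.0002]
roof n 1277 ctr [0.5683 0.2531] len 0.0587 ztop 0.0965 axis yaw -6.88
xj,yj 0.5349065975528465 0.31768558039376643 target .5348 .3176
```

View pics/w19z.png

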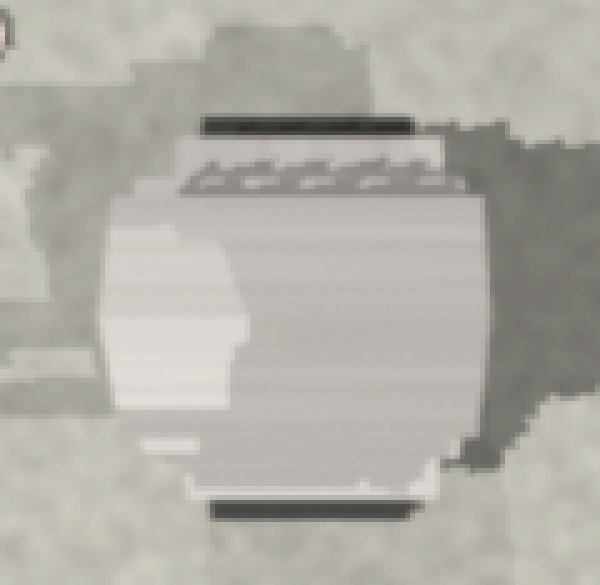

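Request:
send_rows(fingers=[1, 1, 1, 1, 1, 1, 1, 1, 1, 1], dp=[[-3, -38, 0], [-6, -76, 0], [-9, -114, 0], [-12, -152, 0], [-15, -190, 0], [-18, -228, 0], [-21, -266, 0], [-24, -304, 0], [-27, -342, 0], [-30, -360, 0]], turn=[[0, 0, 0], [0, 0, 0], [0, 0, 0], [0, 0, 0], [0, 0, 0], [0, 0, 0], [0, 0, 0], [0, 0, 0], [0, 0, 0], [0, 0, 0]])

```text
time_s: 47.23
position: [0.4641, -0.1112, 0.201]
tcp_rot: [[0.003, 0.992, -0.122], [-0.003, -0.122, -0.992], [-1.0, 0.003, 0.002]]
force: [0.5, -0.0, -0.2]
opening: 1.003
```

Request:
send_rows(fingers=[1, 1], dp=[[0, 0, 0], [0, 0, 0]], turn=[[0, 0, 0], [0, 0, 0]])

```text
time_s: 47.4
position: [0.4651, -0.1134, 0.2005]
tcp_rot: [[0.003, 0.992, -0.126], [-0.003, -0.126, -0.992], [-1.0, 0.003, 0.002]]
force: [0.3, 0.3, 0.2]
opening: 0.998
```

```bash
python3 - <<'E'
from h import *
c=cap('wrist');np.save('/tmp/w20.npy',c,allow_pickle=True);cv2.imwrite('pics/w20.png',c['img'])
ctr,y=roof(c,.5243,-.1057,.034)
to(ctr[0],ctr[1],.0085,-90+y)
E
```

```text
roof n 787 ctr [ 0.5239 -0.1054] len 0.0631 ztop 0.034 axis yaw -6.46
t 47.45 pos [ 0.4646 -0.1118  0.2005] yaw -97.14 F [-0.1  0.3  0.8] j [-26.9  20.8 104.2  -0.   54.9  70.2] op 0.999
dp [  59.3    6.4 -192. ] turn [0.0019 0.0022 0.012 ]
```

View pics/w20.png

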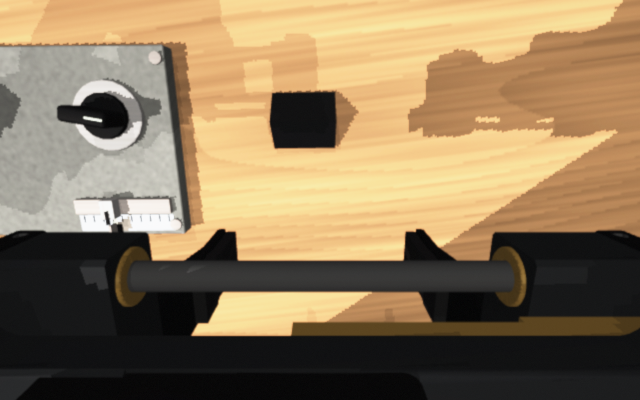

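Request:
send_rows(fingers=[1, 1, 1, 1, 1, 1, 1, 1, 1, 1], dp=[[30, 3, -20], [59, 6, -45], [59, 6, -75], [59, 6, -105], [59, 6, -130], [59, 6, -155], [59, 6, -172], [59, 6, -182], [59, 6, -187], [59, 6, -187]], turn=[[0.002, 0.002, 0.008], [0.002, 0.002, 0.008], [0.002, 0.002, 0.008], [0.002, 0.002, 0.008], [0.002, 0.002, 0.008], [0.002, 0.002, 0.008], [0.002, 0.002, 0.008], [0.002, 0.002, 0.008], [0.002, 0.002, 0.008], [0.002, 0.002, 0.008]])

```text
time_s: 48.28
position: [0.5234, -0.1047, 0.0127]
tcp_rot: [[-0.001, 0.993, -0.115], [0.001, -0.115, -0.993], [-1.0, -0.001, -0.001]]
force: [-0.1, -0.9, 0.1]
opening: 0.997
```

```bash
python3 - <<'E'
from h import *
to(.524,-.1055,.0085,-96.7)
E
```

```text
t 48.28 pos [ 0.5234 -0.1047  0.0127] yaw -96.6 F [-0.1 -0.9  0.1] j [-23.3  42.6 103.4   0.   34.1  73.3] op 0.997
dp [ 0.6 -0.8 -4.2] turn [-0.0009 -0.0013 -0.0017]
```

Request:
send_rows(fingers=[1, 1, 0.4, 0.4, 0.4, 0.4, 0.4, 0.4, 0.4, 0.4], dp=[[0.6, -0.8, -3], [0.6, -0.8, -4.2], [0.6, -0.8, -4.2], [0.6, -0.8, -4.2], [0.6, -0.8, -4.2], [0.6, -0.8, -4.2], [0.6, -0.8, -4.2], [0.6, -0.8, -4.2], [0.6, -0.8, -4.2], [0.6, -0.8, -4.2]], turn=[[0, -0.001, -0.002], [0, -0.001, -0.002], [0, -0.001, -0.002], [0, -0.001, -0.002], [0, -0.001, -0.002], [0, -0.001, -0.002], [0, -0.001, -0.002], [0, -0.001, -0.002], [0, -0.001, -0.002], [0, -0.001, -0.002]])

```text
time_s: 49.12
position: [0.5242, -0.1057, 0.0088]
tcp_rot: [[0.0, 0.993, -0.117], [0.001, -0.117, -0.993], [-1.0, 0.0, -0.001]]
force: [0.4, -0.3, 3.3]
opening: 0.736
```

```bash
python3 - <<'E'
from h import *
to(.5684,.254,.082,-96.8)
E
```

```text
t 49.12 pos [ 0.5242 -0.1057  0.0088] yaw -96.72 F [ 0.4 -0.3  3.3] j [-2.340e+01  4.310e+01  1.034e+02  1.000e-01  3.360e+01  7.330e+01] op 0.736
dp [ 44.2 359.7  73.2] turn [-0.0006  0.0002 -0.0014]
```

Request:
send_rows(fingers=[0.4, 0.4, 0.4, 0.4, 0.4, 0.4, 0.4, 0.4, 0.4, 0.4], dp=[[0, 0, 15], [0, 0, 40], [0, 0, 75], [5, 0, 110], [10, 20, 140], [20, 55, 160], [30, 90, 160], [36, 125, 160], [40, 160, 160], [44, 195, 160]], turn=[[0, 0, 0], [0, 0, 0], [0, 0, 0], [0, 0, 0], [0, 0, 0], [0, 0, 0], [0, 0, 0], [0, 0, 0], [0, 0, 0], [0, 0, 0]])

```text
time_s: 49.95
position: [0.5679, 0.091, 0.1687]
tcp_rot: [[-0.0, 0.993, -0.117], [0.001, -0.117, -0.993], [-1.0, -0.0, -0.001]]
force: [0.6, -0.1, -0.6]
opening: 0.733
```

Request:
send_rows(fingers=[0.4, 0.4, 0.4, 0.4, 0.4, 0.4, 0.4, 0.4], dp=[[0, 35, 0], [0, 70, 0], [0, 105, 0], [0, 140, 0], [0, 158, 0], [0, 163, -10], [0, 163, -30], [0, 163, -45]], turn=[[0, 0, 0], [0, 0, 0], [0, 0, 0], [0, 0, 0], [0, 0, 0], [0, 0, 0], [0, 0, 0], [0, 0, 0]])

```text
time_s: 50.62
position: [0.5671, 0.2538, 0.122]
tcp_rot: [[-0.001, 0.993, -0.116], [-0.0, -0.116, -0.993], [-1.0, -0.001, 0.0]]
force: [0.0, -0.0, -0.7]
opening: 0.736
```

```bash
python3 - <<'E'
from h import *
c=cap('wrist');np.save('/tmp/w21.npy',c,allow_pickle=True);cv2.imwrite('pics/w21.png',c['img'])
leg(c,195,225,285,350,.1)
to(.5684,.254,.096,-96.8)
E
```

```text
leg n [ 0.708 -0.08   0.701] slope 45.5 horiz yaw -6.5 ctr [0.5884 0.2521 0.1251]
t 50.67 pos [0.5648 0.2527 0.1187] yaw -96.72 F [-0.6 -1.1 -1.5] j [ 13.8  37.2  87.8   0.   55.5 110.5] op 0.734
dp [  3.6   1.3 -22.7] turn [ 0.0019 -0.0081 -0.0013]
```

View pics/w21.png

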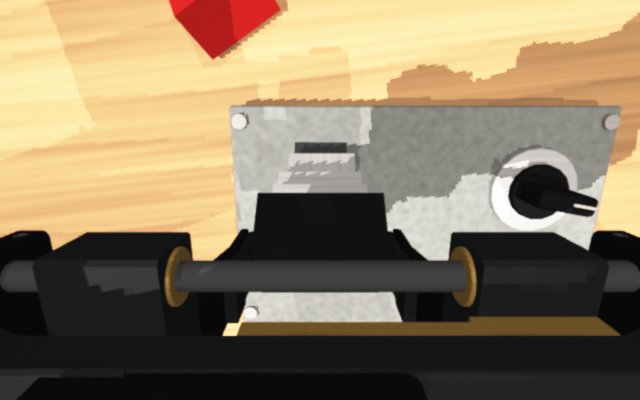

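Upright, good. Bring it down to just above, then settle.

Request:
send_rows(fingers=[0.4, 0.4, 0.4, 0.4, 0.4], dp=[[3.4, 1.3, 0], [3.4, 1.3, -10], [3.4, 1.3, -18], [3.4, 1.3, -22], [3.4, 1.3, -22]], turn=[[0.002, -0.008, -0.001], [0.002, -0.008, -0.001], [0.002, -0.008, -0.001], [0.002, -0.008, -0.001], [0.002, -0.008, -0.001]])

```text
time_s: 51.08
position: [0.5677, 0.2534, 0.0957]
tcp_rot: [[-0.002, 0.993, -0.119], [-0.0, -0.119, -0.993], [-1.0, -0.002, 0.001]]
force: [0.0, -0.7, -1.0]
opening: 0.733
```

```bash
python3 - <<'E'
from h import *
to(.5684,.254,.0825,-96.8)
E
```

```text
t 51.08 pos [0.5677 0.2534 0.0957] yaw -96.81 F [ 0.  -0.7 -1. ] j [ 13.8  39.1  88.4   0.   52.6 110.6] op 0.733
dp [  0.7   0.6 -13.2] turn [ 0.0004 -0.002   0.0002]
```

Request:
send_rows(fingers=[0.4, 0.4, 0.4, 0.4, 0.4, 0.4], dp=[[0.5, 0.6, -4], [0.5, 0.6, -8], [0.5, 0.6, -11], [0.5, 0.6, -13], [0.5, 0.6, -13], [0.5, 0.6, -13]], turn=[[0, -0.002, 0], [0, -0.002, 0], [0, -0.002, 0], [0, -0.002, 0], [0, -0.002, 0], [0, -0.002, 0]])

```text
time_s: 51.58
position: [0.5687, 0.2541, 0.0829]
tcp_rot: [[0.001, 0.993, -0.119], [-0.0, -0.119, -0.993], [-1.0, 0.001, 0.0]]
force: [1.5, 0.5, -0.2]
opening: 0.73
```

```bash
python3 - <<'E'
from h import *
to(.5684,.254,.082,-96.8)
E
```

```text
t 51.58 pos [0.5687 0.2541 0.0829] yaw -96.81 F [ 1.5  0.5 -0.2] j [ 13.8  40.2  88.7  -0.   51.  110.7] op 0.73
dp [-0.3 -0.1 -0.9] turn [0.0002 0.0012 0.0001]
```

Request:
send_rows(fingers=[0.4, 0.4, 0.4, 0.8, 0.9, 1, 1, 1], dp=[[-0.3, 0, -1], [-0.3, 0, -1.8], [-0.3, 0, -1.8], [-0.3, 0, -1.8], [-0.3, 0, -1.5], [-0.3, 0, -1], [-0.3, 0, -1], [-0.3, 0, -1]], turn=[[0, 0, 0], [0, 0, 0], [0, 0, 0], [0, 0, 0], [0, 0, 0], [0, 0, 0], [0, 0, 0], [0, 0, 0]])

```text
time_s: 52.25
position: [0.5681, 0.2541, 0.0816]
tcp_rot: [[0.001, 0.993, -0.119], [-0.0, -0.119, -0.993], [-1.0, 0.001, 0.0]]
force: [0.9, -0.1, 0.1]
opening: 0.975
```

Request:
send_rows(fingers=[1, 1, 1, 1, 1, 1, 1, 1, 1, 1], dp=[[0, 0, 15], [0, 0, 40], [0, 0, 75], [-10, 0, 105], [-40, 0, 130], [-70, 0, 130], [-77, 0, 130], [-77, 0, 130], [-77, 0, 130], [-77, 0, 130]], turn=[[0, 0, 0], [0, 0, 0], [0, 0, 0], [0, 0, 0], [0, 0, 0], [0, 0, 0], [0, 0, 0], [0, 0, 0], [0, 0, 0], [0, 0, 0]])

```text
time_s: 53.08
position: [0.4925, 0.2542, 0.2112]
tcp_rot: [[0.001, 0.993, -0.119], [-0.0, -0.119, -0.993], [-1.0, 0.001, 0.0]]
force: [-0.5, 1.1, 1.0]
opening: 1.0
```

```bash
python3 - <<'E'
from h import *
c=cap('wrist');np.save('/tmp/w22.npy',c,allow_pickle=True);cv2.imwrite('pics/w22.png',c['img'])
to(.4392,.036,.12,-16.8)
ctr,y=roof(c,.568,.253,.1072)
print('xj,yj',ctr@XJ[:2],ctr@YJ[:2],'target .5348 .3176')
cv2.imwrite('pics/w22z.png',cv2.resize(c['img'][20:165,230:380],None,fx=4,fy=4,interpolation=cv2.INTER_NEAREST))
E
```

```text
t 53.13 pos [0.4925 0.2541 0.2111] yaw -96.83 F [ 0.1 -0.5 -0.2] j [ 15.8  25.6  93.1  -0.   61.3 112.6] op 1.003
dp [ -53.3 -218.1  -91.1] turn [-5.0000e-04  1.1000e-03  1.3969e+00]
roof n 1375 ctr [0.5683 0.2531] len 0.0627 ztop 0.1077 axis yaw -6.86
xj,yj 0.5348947733468465 0.31768450178751845 target .5348 .3176
```

View pics/w22z.png

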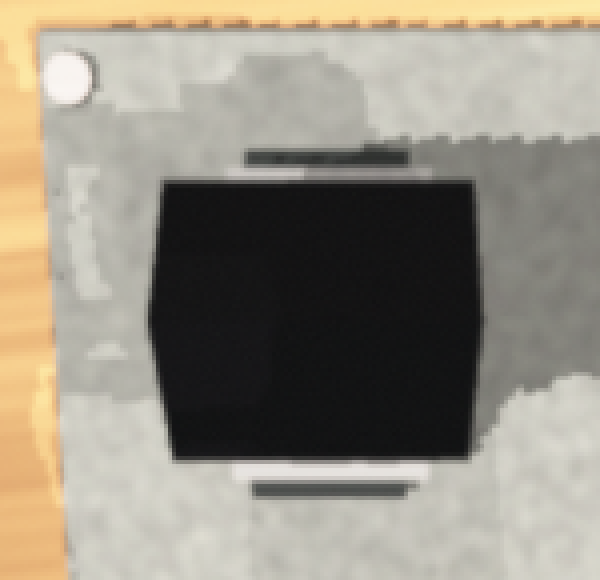

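Request:
send_rows(fingers=[1, 1, 1, 1, 1, 1, 1, 1, 1, 1], dp=[[-25, -25, 0], [-50, -50, 0], [-75, -75, 0], [-100, -100, 0], [-105, -130, -20], [-105, -130, -50], [-105, -130, -80], [-105, -130, -110], [-105, -130, -115], [-105, -130, -115]], turn=[[0, 0, 0], [0, 0, 0], [0, 0, 0], [0, 0, 0], [0, 0, 0], [0, 0, 0], [0, 0, 0], [0, 0, 0], [0, 0, 0], [0, 0, 0]])

```text
time_s: 53.97
position: [0.3871, 0.1237, 0.0943]
tcp_rot: [[-0.004, 0.993, -0.12], [-0.0, -0.12, -0.993], [-1.0, -0.004, 0.001]]
force: [-0.4, -0.0, 0.0]
opening: 0.999
```

```bash
python3 - <<'E'
from h import *
c=cap('wrist');np.save('/tmp/w23.npy',c,allow_pickle=True);cv2.imwrite('pics/w23.png',c['img'])
to(.39,.12,.1,-96.8)
u,v=np.round(proj(c,[.447,.105,.039])).astype(int);print(u,v)
cv2.imwrite('pics/w23z.png',cv2.resize(c['img'][v-30:v+25,u-35:u+35],None,fx=10,fy=10,interpolation=cv2.INTER_NEAREST))
E
```

```text
t 54.02 pos [0.3881 0.1239 0.0955] yaw -96.86 F [ 1.1  0.4 -0.1] j [  1.9  28.2 119.3  -0.   32.6  98.8] op 0.999
dp [ 1.9 -3.9  4.5] turn [ 0.0004 -0.0008  0.001 ]
337 121
```

View pics/w23z.png

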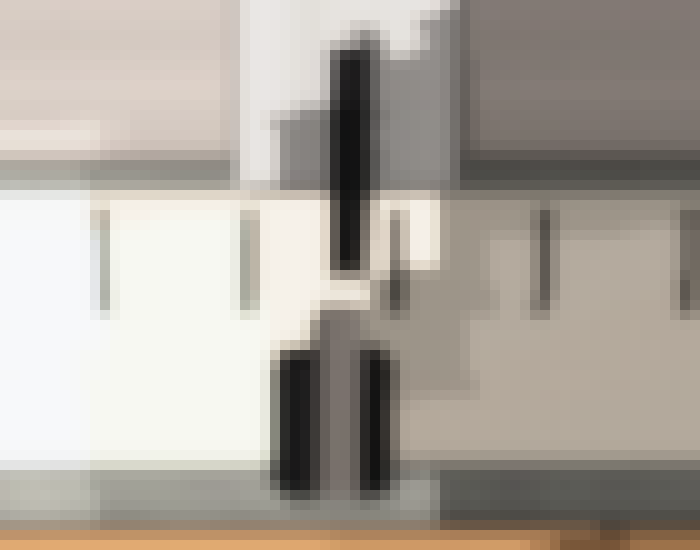

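```bash
python3 - <<'E'
from h import *
c=np.load('/tmp/w23.npy',allow_pickle=True).item();u0,v0=302,91
g=cv2.cvtColor(c['img'],cv2.COLOR_BGR2GRAY).astype(float)
for v in [112,114,116]: print(v,g[v,330:346].astype(int))
for v in range(121,140,2): print(v,g[v,326:346].astype(int))
# pointer rows 112-116: dark centroid
def cen(v,a,b,thr,dark=True):
    x=np.arange(a,b);w=np.clip(thr-g[v,a:b],0,None);return (x*w).sum()/w.sum()
res=[]
for v in range(111,117):
    u=cen(v,332,341,200);res.append(plane(c,u,v,.039)@YJ)
print('ptr yj',np.round(res,5))
E
```

```text
112 [242 242 242 240 218  91  22  30 104 198 222 166 201 239 241 226]
114 [242 242 242 240 218  90  22  32 113 204 214 135 194 239 241 226]
116 [242 242 242 240 217  86  22  36 124 213 215 133 192 238 239 225]
121 [178 197 242 242 242 242 241 229 189 184 185 194 196 154 126  85 114 146
 150 150]
123 [245 246 246 242 242 241 227 152 104 114 117 123 138 149 148 146 147 150
 149 150]
125 [247 247 244 232 209 195 171 110  99 116 116 114 106 107 127 146 150 149
 150 150]
127 [247 246 236 159  52  25  27  55  94 114 116  99  54  23  47 103 146 150
 149 150]
129 [247 246 232 131  40  26  30  56  96 115 116  98  50  21  42  99 145 149
 150 150]
131 [247 246 232 134  42  26  31  56  96 115 116  96  43  19  50 111 158 165
 169 171]
133 [247 246 232 134  42  25  30  58  96 115 114  95  39  19  53 118 167 172
 171 171]
135 [246 245 231 133  41  25  31  58  95 115 114  95  39  18  49 114 165 170
 170 170]
137 [211 208 183  95  33  25  30  58  96 114 115  94  39  18  43  90 123 130
 132 124]
139 [159 159 147 104  44  30  35  63  99 115 115  95  43  28  57 112 148 153
 152 133]
ptr yj [0.15679 0.15683 0.15684 0.15684 0.15685 0.15686]
```

Request:
send_rows(fingers=[1, 1, 1, 1, 1, 1], dp=[[0, -20, 40], [0, -50, 80], [0, -90, 110], [0, -130, 120], [0, -150, 120], [0, -150, 120]], turn=[[0, 0, 0], [0, 0, 0], [0, 0, 0], [0, 0, 0], [0, 0, 0], [0, 0, 0]])

```text
time_s: 54.52
position: [0.3922, -0.0324, 0.2198]
tcp_rot: [[0.011, 0.992, -0.125], [-0.007, -0.125, -0.992], [-1.0, 0.012, 0.006]]
force: [0.6, 0.5, 0.1]
opening: 1.001
```

```bash
python3 - <<'E'
from h import *
c=cap('scene');cv2.imwrite('pics/s24.png',cv2.resize(c['img'][130:310,180:440],None,fx=3,fy=3,interpolation=cv2.INTER_CUBIC))
t=cap('top');cv2.imwrite('pics/t24.png',t['img'])
E
```

```text
(no output)
```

View pics/s24.png

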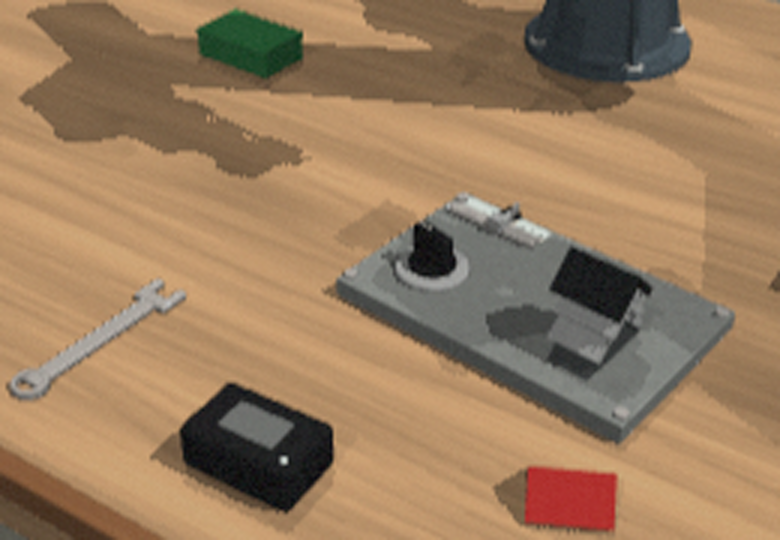

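View pics/t24.png

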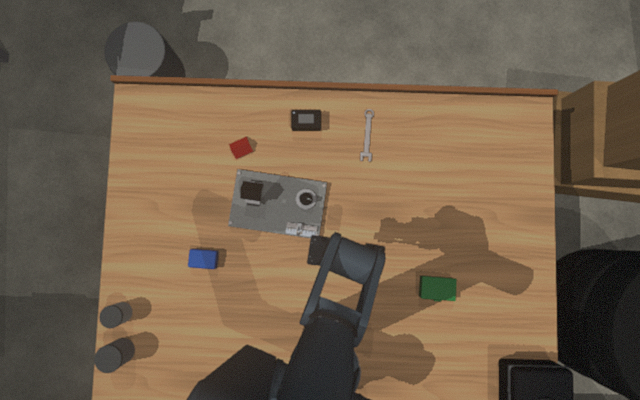

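The pictures show the stack on the saddle (scene crop around 600,300), the bystanders in their original places, no offcut left on the table, and the arm clear of everything.

```bash
python3 -c "
from rig import bot
print(bot.hand_in())"
```

```text
the job is handed in; nothing more can be done
None
```

The job is done and handed in at about 55 s; the hand-in gave no verdict. The cover went onto the shelf first. With the saddle bare, I turned the knob clockwise in two grips plus a small correction. Then I nested the three offcuts that were present, b, d and e, and put the cover on top.

- **Stack:** Ridge heights after each placing read 73.7, 85.4, 96.5 and 107.7 mm, against 73.3, 84.6, 95.9 and 107.2 expected. All four pieces lie within about 0.2° of the saddle's axis. d, e and the cover are centred to about 0.1 mm. b sits about 0.9 mm off centre along the saddle, and I left it there.
- **Pointer:** It is not exactly on the mark. Right after the last turn it was 0.2 to 0.4 mm short, and a later close view suggested about 0.45 mm. I left it because turning the knob again with the stack on would have broken the order asked for.
- **Bystanders:** The wrench, charger, bumper, fuse box and red piece look unmoved in the final scene and overhead pictures, by eye only.

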